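Grease the library steps' castor with a push-type grease gun

ROBOT

A 7-joint arm with a two-finger parallel gripper is mounted at the origin on the work surface. World frame = base frame: x ahead of the robot, y to its left, z up, the work surface at z = 0. Lengths are in m, angles in rad, forces in N, time in s.
With the tool pointing down it reaches from about 0.35 to 0.9 m from the base axis. Payload 8.1 kg.
Tool frame: the origin (TCP) lies between the finger pads; the fingertips stand 22 mm ahead of it and the grasp point (between the pads) lies 3 mm ahead of it (arm.tip_reach is the distance from the TCP to the fingertips, in m); z points along the fingers, y is the line along which they close (so a half turn about z gives the same grasp; the last joint's range is limited). The gripper opens to 92 mm and grips with 3 to 60 N. Pads are 19 mm wide; open, the fingers measure 130 mm over their backs; the gripper's body (75 mm by 190 mm) begins 47 mm behind the grasp point.
Start: joints at [-1.416, 0.434, 0.025, 1.573, -0.012, 1.134, -0.075], TCP at [0.159, 0.604, 0.249] pointing down, gripper open.
Joint ranges: [-2.62, 2.62], [-0.44, 2.09], [-1.27, 1.32], [0.08, 2.57], [-1.32, 4.46], [0.12, 2], [-2.74, 2.74]. Speed limits (rad/s): [2.22, 2.22, 3.01, 3.01, 3.14, 3.14, 3.14].

INTERFACE

Orientations are given as a rotation vector (axis times angle).
In Python, from cell import telemetry, vision, job, arm gives the robot as it stands. The module is installed in compiled form; this text tells all that it offers.
- The arm moves only by the shell command python3 -m creep 'ROWS' [FORCE]. ROWS is text: rows parted by semicolons, each of 7 numbers parted by spaces: the finger opening in cm, from 0 to 9.18, then the shift along the tool's x, y, z in cm, then the turn, a rotation vector about the tool's x, y, z in degrees. A call has 1 to 5 rows; each row is the pose to reach, as a shift and turn from the pose commanded when the call began, along the tool's axes at that moment; what a row does not reach only later rows make up. A row lasts 1/8 s, in which the tool goes at most 62.5 mm and 10.7 degrees, less where a joint would pass 70% of its speed; a pose out of reach is approached as far as the arm can. A call with a gripper value outside its range is refused whole. The fingers move at their own pace and stop on an object; FORCE is the grip in N (left out, the last holds). Time passes only in rows, so rows that repeat a pose let the fingers close. It gives the time, the measured TCP pose, the force, the opening and the grip force at its end, in the units of the state.
- telemetry.observe(): the state, without advancing time (a new reading comes with each control period).
- vision.get_image(name): name is "scene" or "top"; returns the picture (384x512x3 uint8, red, green, blue); there is no depth.
- vision.camera_info(name): a dict with "fov_y" (degrees; the focal length in pixels is half the picture's height over the tangent of half this angle, whatever the lens; pixels are square), "cx", "cy" (the principal point, pixels), "extrinsics" (4x4, takes a point from camera to world coordinates). Camera axes: x right, y down, z forward; pixel columns grow to the right and rows downward; lengths in m; the calibration is good to about 2 mm. A picture is of the moment at which its call begins. camera_info takes no time and is no camera call.
- job.sign_off(): hands the job in; it is judged then, once.
The state is a dict: "clock": time; "joints": joint angles; "dq": joint speeds; "joint_efforts": joint torques, N m; "position": TCP position; "ee_rot": TCP orientation; "force": force on the tool from outside, world axes, zero at the start; "ft_torque": the same for the moment, N m; "width": opening from 0.0 (shut) to 1.0 (fully open); "gripper_force": force on a finger pad.
Only numpy, scipy, OpenCV 4.12 (cv2) and the standard library are available. Lean on these libraries where they do the work, as an engineer would, in place of code of your own. Each camera call takes 0.05 s, during which the arm holds its last target. There are 200 camera calls.

TASK

One castor of the study's library steps still has its grease nipple bare. Take the grease gun out of the tool rack, press its coupler squarely onto that slanting nipple until it snaps home, then push the gun on against its spring to the end of its stroke and finish there, still holding it pressed in. Leave the other castor and the things lying on the desk undisturbed.

Things in the scene. Friction and masses are not known exactly. Their poses are not given: they have to be found in the camera images.
- gun: Barrel of the push-type grease gun: round steel cylinder 32 mm in diameter (34 mm at the knurled end rings), 95 mm long; whole gun 0.4 to 0.6 kg. Origin: centre of its lower end (shoulder), z along the barrel away from the nozzle. At first it hangs upright, nozzle down, shoulder on the rack's top plate (origin 100 mm above the desk). Grip it from above, 65 mm above its origin.
- nozzle (a joint): Stroke of the gun in m: how far the nozzle has been pushed into the barrel, 0 (out) to 0.012 (end of stroke). A spring pushes it out: about 12 N before it starts to move, 18 N at the end. Nozzle tube 12 mm in diameter, coupler 20 mm in diameter, mouth 75 mm below the barrel's origin when out.
- coupler_mouth (a point): Centre of the open end of the coupler at the nozzle's tip; z along the gun, towards the barrel. Mouth flared to 17 mm, narrowing within 3.4 mm to an 11.6 mm bore, 14 mm deep from the mouth; four sprung jaws in the bore, 5 mm in, snap behind the nipple's head at about 5 to 9 N, less than starts the stroke.
- coupler_seat (a point): Centre of the bottom of the coupler's bore, 14 mm from the mouth; same frame as the mouth. It rests on the nipple's tip when the coupler has snapped home.
- nipple: The bare steel grease nipple on the fork crown of one castor, fixed. Origin at its base, z along its axis, outward; the axis leans 30 degrees from vertical, away from the wheel and towards the robot's side. 20 mm long: hexagon 13 mm wide and 5 mm high, neck 6 mm, round head 10 mm in diameter.
- nipple_tip (a point): Tip of the bare nipple's head, on its axis 20 mm from its base (76 mm above the desk); same axes as the nipple.
- castor: The castor with the bare nipple: steel plate, ball race and fork with a black 75 mm wheel, standing wheel up on an oak foot block 150 x 100 x 30 mm; wheel top 138 mm above the desk. Fixed. Origin under the centre of the block, x from the nipple's side to the wheel's side.
- castor_done: The other castor, of the same make and size, whose nipple is covered by a plump black rubber dust cap. Fixed, same frame. To be left alone.
- rack: Bench-top rack of bent dark sheet steel, 76 mm deep (x), 216 mm wide (y), top plate 100 mm above the desk. Fixed. Origin under its centre. The gun hangs in the middle hole, 25 mm; two screwdrivers with wooden handles 27 mm thick, reaching 164 mm above the desk, stand fixed in holes 74 mm to either side along y.
- grease_tin: Steel tin, 68 mm in diameter, 52 mm high; loose, leave alone. Origin under its centre.
- spanner: Steel spanner 170 mm long lying flat; loose, leave alone.
- mug: White mug, 82 mm in diameter, 92 mm high; loose, leave alone. Origin under its centre.
- stapler: Black stapler 150 mm long, 55 mm high; loose, leave alone. Origin under its centre.
- paperweight: Turned brass paperweight, 68 mm in diameter, 52 mm high; loose, leave alone. Origin under its centre.
- dish: Small brass dish, 96 mm in diameter, 16 mm high, with the removed rubber cap in it; loose, leave alone. Origin under its centre.
There are look-alikes about, which are no part of the job. What is shaped like the castor but yellow is not meant.

How it is judged:
On the way, in this order (a step that is already met when the one before it is completed fails the run):
1. the gun has been lifted out of the rack (z of coupler_mouth in the frame of rack above 0.105 m and contact force between gun and rack below 0.1 N), for 0.1 s.
2. the coupler has snapped squarely home on the bare nipple (z of coupler_seat in the frame of nipple_tip below 0.002 m and distance between coupler_seat and nipple_tip below 0.003 m and angle between the z axis of coupler_seat and the z axis of nipple, either way round below 0.12 rad), for 0.1 s.
At the end, for the whole second after the job is handed in: The coupler sits home on the bare nipple (bottom of its bore within 3 mm of the nipple's tip, axes within 7 degrees), the gun is pushed in by more than 10 mm of its 12 mm stroke, pressing on the nipple with more than 10 N, held still in the gripper (at least 5 N from the fingers) (distance between coupler_seat and nipple_tip below 0.003 m and angle between the z axis of coupler_seat and the z axis of nipple, either way round below 0.12 rad and value of joint nozzle above 0.01 m and contact force between gun and nipple above 10 N and contact force between the fingers and gun above 5 N and linear speed of gun below 0.01 m/s); the arm keeps its last pose, push and grip.
It fails at once if a loose thing on the desk was disturbed (moved more than 30 mm) (distance of any of grease_tin, spanner, mug, stapler, paperweight, dish from where it was at the start of the episode above 0.03 m).
It fails at once if the other castor was pushed with the gun or the arm (contact force between any of gun, the arm and castor_done above 5 N).
It fails at once if the gun was dropped on the desk or fell over (angle between gun's own z axis and vertical above 1.2 rad).
It also fails if it takes over 45 s, if anything falls off the work surface, if the arm or the gripper's body presses on something with over 40 N, if the wrist force passes 120 N, or if a joint passes its speed limit or range.

## Working session

There is one attempt and no reset: what is moved stays moved. The work goes in short steps, Python scripts to look and compute and a shell command to move; the robot and the scene stay as the last step left them, time stands still between calls to the robot, and variables do not carry over. Pictures are saved under pics/ and viewed, at most 10 in all, crops included, and the job is handed in when it is done.

```bash
mkdir -p pics
python3 - <<'E'
from cell import telemetry, vision
import cv2,numpy as np
for n in("scene","top"):
    i=vision.get_image(n);cv2.imwrite(f"pics/{n}0.png",i[...,::-1])
    c=vision.camera_info(n);print(n,c["fov_y"],c["cx"],c["cy"],np.round(c["extrinsics"],4).tolist(),[k for k in c])
s=telemetry.observe();print({k:np.round(v,3).tolist() for k,v in s.items()})
E
```

```text
scene 49.384537355246856 260.7609899497616 195.78302754600213 [[0.5728, 0.5534, -0.6046, 1.2487], [0.8197, -0.3815, 0.4273, -0.6481], [0.0058, -0.7404, -0.6722, 0.9688], [0.0, 0.0, 0.0, 1.0]] ['fov_y', 'cx', 'cy', 'extrinsics']
top 44.612289323814956 257.82928557911475 191.51730855444643 [[-0.009, -0.9848, 0.1733, 0.1722], [-1.0, 0.0084, -0.0039, -0.0724], [0.0024, -0.1733, -0.9849, 1.6862], [0.0, 0.0, 0.0, 1.0]] ['fov_y', 'cx', 'cy', 'extrinsics']
{'clock': 0.1, 'joints': [-1.416, 0.435, 0.025, 1.574, -0.012, 1.134, -0.075], 'dq': [-0.001, -0.001, -0.001, -0.001, -0.0, -0.001, -0.002], 'joint_efforts': [0.004, -66.912, 0.989, -31.514, -0.06, 0.037, 0.0], 'position': [0.159, 0.604, 0.248], 'ee_rot': [-0.404, -3.115, 0.002], 'force': [-0.043, -0.164, 0.183], 'ft_torque': [-0.097, 0.046, -0.001], 'gripper_force': 0.0, 'width': 1.001}
```

View pics/scene0.png

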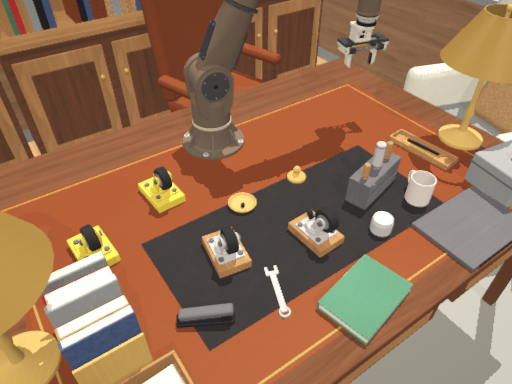

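View pics/top0.png

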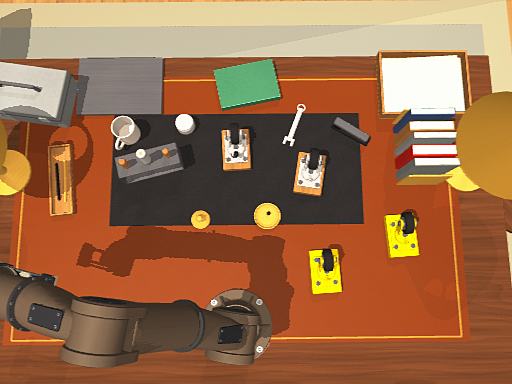

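The scene view shows the rack with the gun at about (380,155), wooden-block castors at (228,250) and (317,230), and the yellow ones to the left. In the top view the rack is at (150,160) and the castors at (236,148) and (310,172). I need a closer look at the nipples.

Run:
```python
import cv2,numpy as np
s=cv2.imread("pics/scene0.png");t=cv2.imread("pics/top0.png")
def c(i,x,y,w,h,W,H):return cv2.resize(i[y:y+h,x:x+w],(W,H),interpolation=cv2.INTER_CUBIC)
# all tiles x5 : 53x60 -> 266x300
a=np.hstack([c(s,198,218,53,60,265,300),c(s,288,198,53,60,265,300),c(s,350,138,53,60,265,300)])
b=np.hstack([c(t,287,140,53,60,265,300),c(t,210,115,53,60,265,300),c(t,112,132,80,60,265,200*1)if 0 else c(t,118,130,53,60,265,300)])
cv2.imwrite("pics/crops.png",np.vstack([a,b]))
```

```text
(no output)
```

View pics/crops.png

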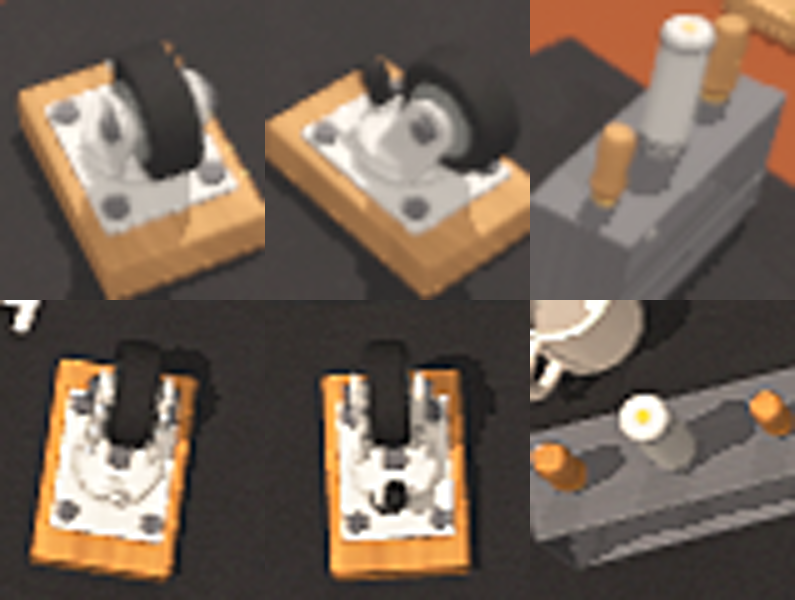

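The bare nipple is on the castor at top (310,172), near pixel (311,179). It is hidden behind the wheel in the scene view. The capped castor is at top (236,148). The gun's white end cap with a yellow dot is at top (141,153) and scene (381,145).

```bash
cat > h.py <<'E'
import cv2,numpy as np
from cell import vision,telemetry
from scipy.spatial.transform import Rotation as R
def ray(n,u,v):
    c=vision.camera_info(n);f=192/np.tan(np.radians(c["fov_y"]/2));E=np.array(c["extrinsics"])
    return E[:3,3],E[:3,:3]@np.array([(u-c["cx"])/f,(v-c["cy"])/f,1])
def plane(n,u,v,z):
    o,d=ray(n,u,v);return o+d*(z-o[2])/d[2]
def tri(pa,pb):
    (o,d),(p,e)=ray("top",*pa),ray("scene",*pb)
    k=np.linalg.lstsq(np.stack([d,-e],1),p-o,rcond=None)[0]
    a,b=o+k[0]*d,p+k[1]*e;return (a+b)/2,np.linalg.norm(a-b)
def proj(n,P):
    c=vision.camera_info(n);f=192/np.tan(np.radians(c["fov_y"]/2));E=np.array(c["extrinsics"])
    q=E[:3,:3].T@(np.array(P)-E[:3,3]);return np.array([c["cx"]+f*q[0]/q[2],c["cy"]+f*q[1]/q[2]])
def blob(img,lo,hi,x,y,w,h):
    m=cv2.inRange(cv2.cvtColor(img[y:y+h,x:x+w],cv2.COLOR_BGR2HSV),lo,hi)
    n,l,st,ce=cv2.connectedComponentsWithStats(m);i=1+np.argmax(st[1:,4])
    return ce[i]+[x,y],st[i,4],(l==i)
E
python3 - <<'E'
from h import *
np.set_printoptions(precision=4,suppress=True)
s=cv2.imread("pics/scene0.png");t=cv2.imread("pics/top0.png")
yt=blob(t,(20,90,150),(35,255,255),130,140,20,25);ys=blob(s,(20,60,150),(40,255,255),370,134,22,20)
print("dot",yt[:2],ys[:2]);P=tri(yt[0],ys[0]);print("gun tri",P,"plane",plane("top",*yt[0],.195),plane("scene",*ys[0],.195))
for nm,(x,y,w,h) in {"L":(116,152,14,22),"R":(260-0 if 0 else 174,140,14,22)}.items():
    try:
        b=blob(t,(5,110,80),(22,255,255),x-4,y-4,w+8,h+8);print(nm,b[:2],plane("top",*b[0],.155))
    except Exception as e:print(nm,e)
for nm,(x,y,w,h) in {"bare":(285,140,50,62),"done":(212,115,50,62)}.items():
    c,a,m=blob(t,(5,100,60),(25,255,255),x,y,w,h)
    mm=np.pad(m,0).astype(np.uint8);L=[];Rr=[]
    for r in range(h):
        q=np.flatnonzero(mm[r])
        if len(q) : L.append((q[0]-.5+x,r+y));Rr.append((q[-1]+.5+x,r+y))
    L=np.array(L);Rr=np.array(Rr);print(nm,c,a,"rows",L[0,1],L[-1,1])
    k=slice(4,-9);ls=[]
    for e in(L,Rr):
        w_=np.array([plane("top",u,v,.03)[:2] for u,v in e[k]])
        p=np.polyfit(w_[:,0],w_[:,1],1);ls.append(p);print("  y=%.4f x + %.4f  resid %.4f ang %.2f"%(*p,np.std(w_[:,1]-np.polyval(p,w_[:,0])),np.degrees(np.arctan(p[0]))))
    z=np.mean(ls,0);print("  width",np.ptp([np.polyval(p,.5) for p in ls]),"ends x",plane("top",c[0],L[0,1]-.5,.03),plane("top",c[0],L[-1,1]+.5,.0))
    print("  centreline",z)
print("nip",plane("top",310.6,179,.076))
T=R.from_rotvec(telemetry.observe()["ee_rot"]).as_matrix();print(T)
a=cv2.resize(t[160:195,293:329],None,fx=11,fy=11,interpolation=cv2.INTER_NEAREST);b=cv2.resize(t[136:171,218:254],None,fx=11,fy=11,interpolation=cv2.INTER_NEAREST)
cv2.imwrite("pics/nip.png",np.hstack([a,b]))
E
```

```text
dot (array([140.    , 152.7143]), np.int32(7)) (array([381.5, 143. ]), np.int32(2))
gun tri (array([0.5668, 0.3068, 0.1958]), np.float64(0.0003044103073359966)) plane [0.5671 0.3071 0.195 ] [0.5661 0.3075 0.195 ]
L (array([123.5   , 163.0417]), np.int32(72)) [0.5425 0.3714 0.155 ]
R (array([170., 154.]), np.int32(3)) [0.5724 0.2162 0.155 ]
bare [308.25   178.3559] 472 rows 152.0 196.0
  y=-0.1637 x + -0.1271  resid 0.0011 ang -9.30
  y=-0.1641 x + -0.2320  resid 0.0011 ang -9.32
  width 0.10517675723634423 ends x [ 0.6103 -0.2643  0.03  ] [ 0.4488 -0.2631  0.    ]
  centreline [-0.1639 -0.1796]
done [236.1947 154.781 ] 452 rows 129.0 170.0
  y=0.0461 x + 0.0236  resid 0.0012 ang 2.64
  y=0.0459 x + -0.0800  resid 0.0010 ang 2.63
  width 0.10374880296628046 ends x [ 0.6997 -0.0015  0.03  ] [ 0.5482 -0.      0.    ]
  centreline [ 0.046  -0.0282]
nip [ 0.4985 -0.2645  0.076 ]
[[-0.9669  0.255  -0.0002]
 [ 0.255   0.9669 -0.0014]
 [-0.0002 -0.0014 -1.    ]]
```

View pics/nip.png

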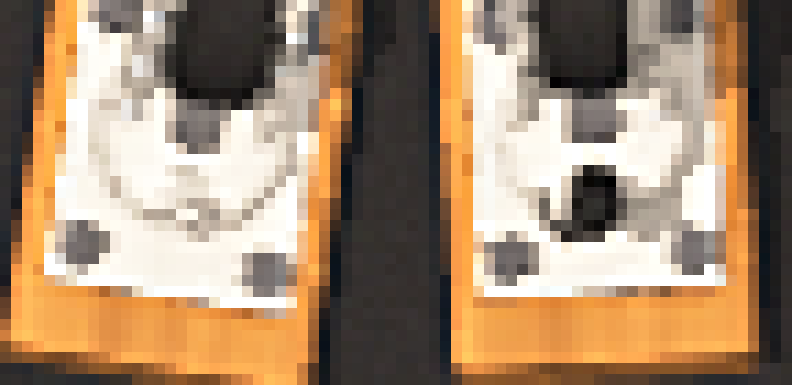

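The bare nipple sits between the fork and the plate edge at about (311,179.5), low in contrast. The gun triangulates to (0.567,0.307,0.196), against an expected height of 0.195. The screwdrivers give a rack yaw of about 14°. Now moving above the gun.

```bash
python3 -m creep '9.18 -5 -1.9 0 0 0 10; 9.18 -10 -3.9 0 0 0 20; 9.18 -15 -5.8 0 0 0 30; 9.18 -20 -7.8 0 0 0 40; 9.18 -25 -9.7 0 0 0 50' 40
python3 - <<'E'
from h import *
np.set_printoptions(precision=4,suppress=True)
o=telemetry.observe();T=R.from_rotvec(o["ee_rot"]).as_matrix();print(o["position"],T)
print(T.T@(np.array([.567,.307,.249])-o["position"]))
t=cv2.imread("pics/top0.png")
L,Rr=plane("top",122,161,.164),plane("top",165.6,150,.164);d=L-Rr;print("drivers",L,Rr,np.linalg.norm(d),np.degrees(np.arctan2(-d[0],d[1])),(L+Rr)/2)
ax=np.array([np.cos(np.radians(-9.3)),np.sin(np.radians(-9.3))])
c=lambda x,y:(293+x/11-.5,160+y/11-.5)
for n,p,z in(("bolt1",c(82,242),.037),("bolt2",c(265,272),.037),("wheel",c(222,98),.1),("nip",c(198,217),.076)):
    q=plane("top",*p,z);print(n,q,"lat",-ax[1]*q[0]+ax[0]*q[1],"along",ax@q[:2])
g=cv2.cvtColor(t,cv2.COLOR_BGR2GRAY)[170:188,300:322];print(g[:, :])
E
```

```text
clock: 0.72
position: [0.3774, 0.4454, 0.2485]
ee_rot: [-1.69, -2.648, 0.001]
force: [0.6, 0.4, 0.2]
width: 1.006
gripper_force: 0.0
[0.3774 0.4454 0.2485] [[-0.421   0.9071 -0.0003]
 [ 0.9071  0.421  -0.0003]
 [-0.0001 -0.0004 -1.    ]]
[-0.2054  0.1137 -0.0005]
drivers [0.5473 0.3741 0.164 ] [0.584  0.2295 0.164 ] 0.14910787725215946 14.238625390306613 [0.5657 0.3018 0.164 ]
bolt1 [ 0.4976 -0.2306  0.037 ] lat -0.14715566634009644 along 0.5283196416787556
bolt2 [ 0.4871 -0.2901  0.037 ] lat -0.20754003169168941 along 0.5275864343845724
wheel [ 0.5311 -0.2699  0.1   ] lat -0.18052220720090326 along 0.5677464426316489
nip [ 0.4977 -0.2641  0.076 ] lat -0.18018264808799817 along 0.5338502573973809
[[255 228 225 227 232 178 233 254 214 131 124 130 125 152 253 255 210 229
  206 185 195 148]
 [255 226 230 244 240 245 249 254 177  98 118 123 110 215 252 253 212 193
  182 182 189 142]
 [253 221 230 246 249 250 250 254 174  86 110 113  98 239 250 248 216 174
  225 205 255 238]
 [252 211 223 244 249 249 249 254 255 207 100 126 143 243 250 246 234 238
  228 183 255 236]
 [251 228 213 238 248 
[... 580 characters left out ...]
1 190 178 195 187 239 249 250
  252 255 231 180]
 [109 102 129 239 249 248 248 243 242 240 207 180 233 250 251 251 254 254
  255 246 198 183]
 [112 104 130 238 249 246 246 244 246 249 250 250 249 248 250 254 233 238
  255 253 201 182]
 [100  98 240 252 247 246 245 243 244 245 245 246 245 246 239 161 106 108
  137 211 197 177]
 [177 250 254 250 248 247 245 243 244 245 245 244 244 247 250 174 112 115
  131 147 173 193]
 [251 255 255 255 255 253 248 245 246 246 246 251 247 247 223 140 111 115
  126 123 166 175]
 [167 152 117 148 146 217 248 254 255 255 255 255 252 249 254 222 130 123
  181 184 178 140]
 [180 174 162 157 160 165 169 165 144 167 151 166 231 255 255 255 255 255
  255 240 182 134]]
```

```bash
python3 -m creep '9.18 -5.1 2.85 0 0 0 4; 9.18 -10.2 5.7 0 0 0 8; 9.18 -15.4 8.5 0 0 0 10.7; 9.18 -20.5 11.4 0 0 0 10.7; 9.18 -20.5 11.4 0 0 0 10.7'
python3 - <<'E'
from h import *
np.set_printoptions(precision=4,suppress=True)
o=telemetry.observe();T=R.from_rotvec(o["ee_rot"]).as_matrix();print(T)
print(T.T@(np.array([.567,.307,.168])-o["position"]))
t=cv2.imread("pics/top0.png")
c=lambda x,y:(218+(x-396)/11-.5,136+y/11-.5)
an=np.radians(2.63);ax=np.array([np.cos(an),np.sin(an)])
for n,p,z in(("bolt1",c(510,258),.037),("bolt2",c(693,252),.037),("wheel",c(585,85),.1),("cap",c(593,202),.072)):
    q=plane("top",*p,z);print(n,q,"lat",-ax[1]*q[0]+ax[0]*q[1],"along",ax@q[:2])
g=cv2.cvtColor(t,cv2.COLOR_BGR2GRAY)[148:162,226:246];print(g)
i=vision.get_image("top");cv2.imwrite("pics/top1.png",i[...,::-1]);i=vision.get_image("scene");cv2.imwrite("pics/scene1.png",i[...,::-1])
a=cv2.resize(i[100:220,320:440][...,::-1],None,fx=4,fy=4,interpolation=2)
b=cv2.resize(cv2.imread("pics/top1.png")[100:220,100:180],None,fx=4,fy=4,interpolation=2)
cv2.imwrite("pics/c1.png",np.hstack([a,b]))
E
```

```text
clock: 1.35
position: [0.5708, 0.3043, 0.2483]
ee_rot: [1.931, 2.474, -0.002]
force: [-0.7, 1.0, -0.4]
width: 1.002
gripper_force: 0.0
[[-0.2426  0.9701  0.0018]
 [ 0.9701  0.2426 -0.0032]
 [-0.0036  0.001  -1.    ]]
[ 0.0038 -0.0031  0.0803]
bolt1 [0.583  0.0285 0.037 ] lat 0.0017169051029400154 along 0.5837163443413208
bolt2 [ 0.5845 -0.0318  0.037 ] lat -0.058544757112835674 along 0.5824761228554066
wheel [0.6238 0.0009 0.1   ] lat -0.027750214499340925 along 0.6231717254215943
cap [ 0.5927 -0.0004  0.072 ] lat -0.027593837993258003 along 0.5920257271258359
[[240 237 248 250 250 250 254 195  86  94  72  73 244 254 247 248 249 247
  190 172]
 [244 220 238 250 250 250 253 255 255 254 255 255 254 249 245 249 249 231
  184 177]
 [250 229 235 246 248 249 251 255 255 254 248 255 254 249 249 249 248 197
  166 176]
 [249 236 237 245 250 252 254 254 165  30  60 104 253 255 254 250 233 166
  164 252]
 [250 236 225 243 253 255 255 214  49   7  12   0 166 192 248 254 203 162
  252 255]
 [249 247 238 214 204 166 254 204  50  35  37  16 124 186 195 178 156 152
  249 254]
 [249 246 247 242 200 101 251 180  22  47  50  24  74 144 145 154 166 175
  251 254]
 [249 247 248 252 226 108 223 165  37  46  42  15  92 152 166 170 168 176
  254 255]
 [255 253 254 254 255 174  73  84  50  23  11  61 145 170 168 165 181 162
  155 238]
 [254 236 142 214 254 255 183  32  58  77  70 252 255 214 154 171 241 180
  109 111]
 [137 102 102 102 144 247 255 242 254 255 255 254 251 251 252 255 237 147
  115 118]
 [177 107 110 107 145 244 252 252 251 248 248 245 245 245 250 254 229 140
  113 115]
 [173  93 106  71 130 239 249 247 246 245 244 245 250 253 252 253 254 223
  108  95]
 [240 155 120 248 255 253 250 250 250 251 252 255 255 255 255 255 255 255
  255 255]]
```

View pics/c1.png

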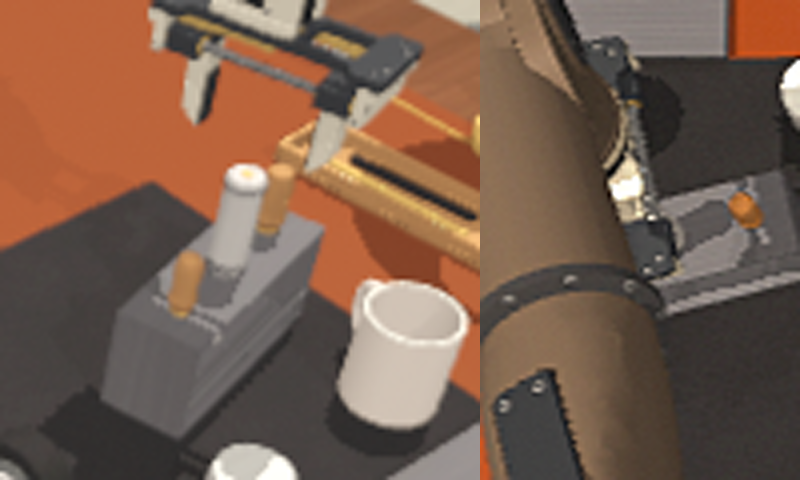

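The gripper is above the gun and between the drivers. The finger line runs across the rack, and nothing is in the way of the descent.

```bash
python3 -m creep '9.18 0.38 -0.31 2 0 0 0; 9.18 0.38 -0.31 5 0 0 0; 9.18 0.38 -0.31 8 0 0 0; 9.18 0.38 -0.31 8.03 0 0 0; 9.18 0.38 -0.31 8.03 0 0 0'; python3 -m creep '0 0 0 0 0 0 0; 0 0 0 0 0 0 0; 0 0 0 0 0 0 0; 0 0 0 0 0 0 0; 0 0 0 0 0 0 0' 50;python3 -m creep '0 0 0 0 0 0 0; 0 0 0 0 0 0 0; 0 0 0 0 0 0 0' 50
```

```text
clock: 2.08
position: [0.5627, 0.314, 0.1695]
ee_rot: [-1.921, -2.486, -0.002]
force: [0.4, -0.7, 0.6]
width: 1.001
gripper_force: 0.0
clock: 2.7
position: [0.5629, 0.3128, 0.1685]
ee_rot: [-1.923, -2.484, -0.0]
force: [-0.5, 0.1, -0.5]
width: 0.506
gripper_force: 0.0
clock: 3.08
position: [0.5634, 0.3129, 0.1688]
ee_rot: [1.923, 2.484, 0.002]
force: [1.9, -0.0, 4.0]
width: 0.34
gripper_force: 49.9
```

The grip is centred about 6.7 mm off across the pads, so I will regrip.

```bash
python3 -m creep '5.5 0 0 0 0 0 0; 5.5 0 0 0 0 0 0; 5.5 -0.67 0.1 0 0 0 0; 5.5 -0.67 0.1 0 0 0 0; 5.5 -0.67 0.1 0 0 0 0' 50;  python3 -m creep '5.5 0 0 0 0 0 0; 5.5 0 0 0 0 0 0'
python3 - <<'E'
from h import *
a,b=vision.get_image("top"),vision.get_image("scene")
cv2.imwrite("pics/c2.png",np.hstack([cv2.resize(x[y0:y0+90,x0:x0+90][...,::-1],None,fx=4,fy=4,interpolation=2) for x,x0,y0 in((a,100,110),(b,335,95))]))
E
```

```text
clock: 3.7
position: [0.5656, 0.3064, 0.1684]
ee_rot: [-1.923, -2.484, 0.0]
force: [0.3, 0.6, -0.9]
width: 0.596
gripper_force: 0.0
clock: 3.95
position: [0.5655, 0.3067, 0.1684]
ee_rot: [-1.923, -2.485, -0.0]
force: [0.5, 1.3, 0.2]
width: 0.599
gripper_force: 0.0
```

View pics/c2.png

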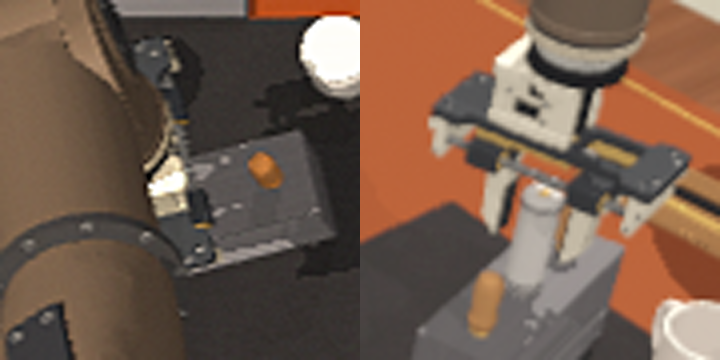

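The fingers straddle the gun centrally, so I close and lift.

```bash
python3 -m creep '0 0 0 0 0 0 0; 0 0 0 0 0 0 0; 0 0 0 0 0 0 0; 0 0 0 0 0 0 0; 0 0 0 0 0 0 0' 60; python3 -m creep '0 0 0 -1 0 0 0; 0 0 0 -3 0 0 0; 0 0 0 -6 0 0 0; 0 0 0 -9 0 0 0; 0 0 0 -13 0 0 0'
python3 - <<'E'
from h import *
np.set_printoptions(precision=4,suppress=True)
o=telemetry.observe();T=R.from_rotvec(o["ee_rot"]).as_matrix();p=o["position"];print(o["position"],o["joints"],T)
tip=np.array([.4978,-.2634,.076]);ax=np.array([.9869,-.1616,0]);n=-.5*ax+np.array([0,0,.866])
z=-n;
for y in(np.array([.1616,.9869,0]),):
    for s in(1,-1):
        yy=s*y;G=np.stack([np.cross(yy,z),yy,z],1);print("turn",np.degrees(R.from_matrix(T.T@G).as_rotvec()))
# grasp point is 126+14... mouth->grasp=75+65=140, +3 to TCP; pre: mouth 60 mm off tip
for off in(.06,-.014): print("TCP",tip+n*(off+.143))
E
```

```text
clock: 4.68
position: [0.5656, 0.3066, 0.1685]
ee_rot: [-1.923, -2.484, -0.0]
force: [-0.2, -0.2, 0.3]
width: 0.342
gripper_force: 60.0
clock: 5.3
position: [0.5647, 0.3061, 0.298]
ee_rot: [-1.923, -2.484, 0.005]
force: [0.4, 0.4, -4.1]
width: 0.339
gripper_force: 59.9
[0.5647 0.3061 0.298 ] [-0.8367  0.4441  0.3912  1.4743 -0.1722  1.2608 -0.1732] [[-0.2506  0.9681 -0.0028]
 [ 0.9681  0.2506 -0.0021]
 [-0.0014 -0.0032 -1.    ]]
turn [-17.5158 -26.597  -64.5456]
turn [-29.7392  19.5851 110.8196]
TCP [ 0.3976 -0.247   0.2518]
TCP [ 0.4341 -0.253   0.1877]
```

```bash
python3 -m creep '0 -2 -2.6 -3 -2.5 1.7 9.5; 0 -6.5 -5.2 -3.2 -5.1 3.4 19; 0 -11.2 -7.8 -3.2 -7.7 5 28.6; 0 -16 -10.4 -3.2 -10.2 6.7 38; 0 -21.2 -12.9 -3.2 -12.8 8.4 47.6'
cat >> h.py <<'E'
tip=np.array([.4978,-.2634,.076]);ax=np.array([.9869,-.1616,0]);n=-.5*ax+np.array([0,0,.866])
def goto(off,tip=tip,lift=0):
    np.set_printoptions(precision=4,suppress=True)
    o=telemetry.observe();T=R.from_rotvec(o["ee_rot"]).as_matrix();y=-np.array([.1616,.9869,0]);G=np.stack([np.cross(y,-n),y,-n],1)
    P=tip+n*(off+.143)+[0,0,lift]
    print("pos",np.array(o["position"]),"j",np.array(o["joints"]),"f",np.array(o["force"]))
    print("move cm",100*T.T@(P-o["position"]),"turn",np.degrees(R.from_matrix(T.T@G).as_rotvec()),"off",(n@(o["position"]-tip)-.143))
E
python3 -c "
from h import *
goto(.06,lift=.05)"
```

```text
clock: 5.92
position: [0.4927, 0.0671, 0.3305]
ee_rot: [2.729, 1.461, 0.405]
force: [1.2, -0.4, -3.8]
width: 0.337
gripper_force: 59.9
pos [0.4927 0.0671 0.3305] j [-0.812  -0.0177  0.614   1.9745 -0.0578  0.9276 -0.7557] f [ 1.1876 -0.3806 -3.8203]
move cm [-31.4207   9.4914  -2.7507] turn [-16.9564  10.9189  62.8661] off 0.10659073064273344
```

```bash
python3 -m creep '0 -4.5 1.4 -0.4 -2.4 1.6 9; 0 -9 2.7 -0.8 -4.8 3.1 18; 0 -13.5 4 -1.2 -7.3 4.7 27; 0 -18 5.4 -1.6 -9.7 6.2 36; 0 -22.4 6.8 -2 -12.1 7.8 45'; 
python3 -c "
from h import *
goto(.06,lift=.05)"
```

```text
clock: 6.55
position: [0.4258, -0.1572, 0.3106]
ee_rot: [3.013, 0.256, 0.709]
force: [1.4, 0.4, -3.3]
width: 0.339
gripper_force: 59.9
pos [ 0.4258 -0.1572  0.3106] j [-0.5046 -0.2647  0.7072  2.2283  0.111   0.6652 -1.2487] f [ 1.3779  0.3505 -3.3228]
move cm [-4.3838  8.3666 -0.4937] turn [-4.8664  3.1337 17.8355] off 0.1042886042927278
```

```bash
python3 -m creep '0 -2 4 0 -2.4 1.5 9; 0 -4.3 8.3 -0.5 -4.8 3.1 17.8; 0 -4.3 8.3 -0.5 -4.8 3.1 17.8; 0 -4.3 8.3 -0.5 -4.8 3.1 17.8'
python3 - <<'E'
from h import *
goto(.06,lift=.05);goto(.03)
a,b=vision.get_image("top"),vision.get_image("scene")
cv2.imwrite("pics/top3.png",a[...,::-1]);cv2.imwrite("pics/scene3.png",b[...,::-1])
cv2.imwrite("pics/c3.png",np.hstack([cv2.resize(x[y0:y0+100,x0:x0+80][...,::-1],None,fx=5,fy=5,interpolation=2) for x,x0,y0 in((a,270,120),(b,180,180))]))
E
```

```text
clock: 7.05
position: [0.3998, -0.2444, 0.3025]
ee_rot: [2.987, -0.232, 0.798]
force: [0.5, -0.2, -5.4]
width: 0.338
gripper_force: 59.9
pos [ 0.3998 -0.2444  0.3025] j [-0.3877 -0.2739  0.8127  2.2618  0.093   0.5676 -1.3342] f [ 0.5195 -0.1812 -5.4362]
move cm [-0.1855  0.2871 -0.0286] turn [-0.1425  0.0994  0.389 ] off 0.10301317279274341
pos [ 0.3998 -0.2444  0.3025] j [-0.3877 -0.2739  0.8127  2.2618  0.093   0.5676 -1.3342] f [ 0.5195 -0.1812 -5.4362]
move cm [-2.673   0.2884  7.3057] turn [-0.1425  0.0994  0.389 ] off 0.10301317279274341
```

View pics/c3.png

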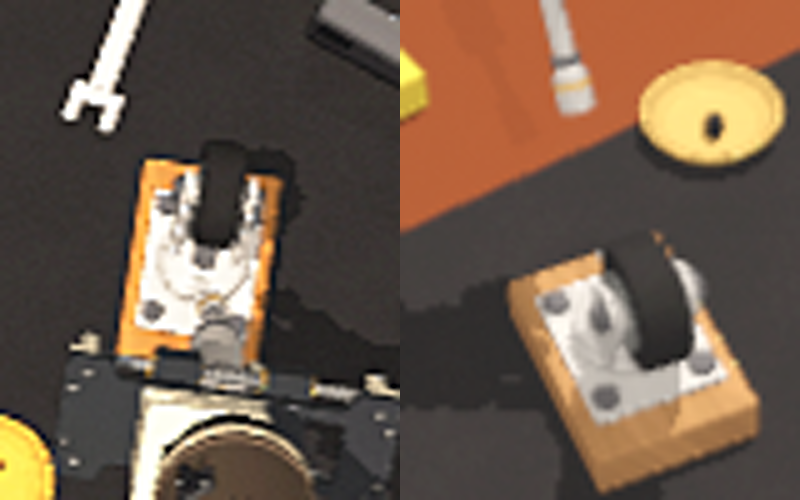

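In the scene view the coupler hangs free with its mouth at about (215,202). In the top view the gun barrel lines up over the nipple near (312,180). Next I check the mouth against its prediction.

Run:
```python
from h import *
np.set_printoptions(precision=3,suppress=True)
o=telemetry.observe();T=R.from_rotvec(o["ee_rot"]).as_matrix();p=np.array(o["position"])
for d,l in((.143,"mouth"),(.12,"coupler top"),(.068,"shoulder"),(.1,"tube")):
    print(l,proj("scene",p+T[:,2]*d),"top",proj("top",p+T[:,2]*d),p+T[:,2]*d)
print("tip in top",proj("top",tip),"base",proj("top",tip-.02*n),"hex",proj("top",tip-.0175*n))
s=cv2.imread("pics/scene3.png");c=s[176:206,205:225]
m=(cv2.cvtColor(c,cv2.COLOR_BGR2HSV)[...,1]<110)&(c.max(2)>70)
for r in range(30):
    q=np.flatnonzero(m[r]);print(176+r,q.min()+205 if len(q) else 0,q.max()+205 if len(q) else 0,len(q),end=" | ")
```

```text
mouth [215.082 197.394] top [311.503 181.006] [ 0.471 -0.255  0.179]
coupler top [213.093 189.609] top [311.761 183.241] [ 0.46  -0.253  0.199]
shoulder [208.525 171.719] top [312.372 188.536] [ 0.434 -0.249  0.244]
tube [211.349 182.776] top [311.991 185.236] [ 0.45  -0.252  0.216]
tip in top [310.304 179.205] base [310.13  177.448] hex [310.151 177.666]
176 205 211 7 | 177 205 211 7 | 178 207 211 5 | 179 208 212 5 | 180 208 212 5 | 181 208 212 5 | 182 208 212 5 | 183 209 213 5 | 184 209 213 5 | 185 209 213 5 | 186 209 214 6 | 187 210 214 5 | 188 210 214 5 | 189 210 214 5 | 190 210 215 6 | 191 210 215 6 | 192 210 215 6 | 193 211 216 6 | 194 211 217 7 | 195 210 217 8 | 196 210 216 7 | 197 212 218 5 | 198 211 218 8 | 199 211 218 8 | 200 211 218 8 | 201 212 218 7 | 202 212 216 5 | 203 0 0 0 | 204 0 0 0 | 205 0 0 0 |
```

Run:
```python
from h import *
np.set_printoptions(precision=4,suppress=True)
s=cv2.imread("pics/scene3.png");t=cv2.imread("pics/top3.png")
o=telemetry.observe();T=R.from_rotvec(o["ee_rot"]).as_matrix();p=np.array(o["position"])
def sat(i,x,y,w,h):
    q=cv2.cvtColor(i[y:y+h,x:x+w],cv2.COLOR_BGR2HSV);print(q[...,1])
sat(s,207,192,16,12);
bt=blob(t,(12,60,80),(35,255,255),304,174,14,12);bs=blob(s,(15,60,120),(35,255,255),209,193,11,7)
print(bt[:2],bs[:2]);P,e=tri(bt[0],bs[0]);print(P,e,"in tool",T.T@(P-p))
big=lambda i,x,y,w,h:cv2.resize(i[y:y+h,x:x+w],None,fx=10,fy=10,interpolation=2)
cv2.imwrite("pics/c4.png",np.hstack([big(t,295,165,38,40),big(s,195,165,38,40)]))
```

```text
[[176 177 173  83  13  13  13  13  19 120 175 176 176 176 175 176]
 [176 177 177 137  31  21  20  18  17  44 124 176 176 176 176 176]
 [177 175 177 147  29  18  18  17  19  22  72 160 175 176 176 176]
 [176 175 178  90  26  20  18  17  19  43 105 165 176 176 176 176]
 [175 176 175 100  45  38  51  53  75 105 122 156 177 175 176 176]
 [176 177 176 146 112 106 112 112  92  90  51 104 176 176 177 176]
 [175 176 177 175  85  70  51  41  37  33  23  69 161 176 176 174]
 [176 177 177 176  48  28  23  18  19  19  19  61 149 176 175 172]
 [175 176 177 176  84  28  19  18  20  19  19  45 125 175 175 175]
 [176 176 177 177 116  31  19  19  19  19  42  92 153 175 175 175]
 [176 176 175 176 156  77  60  60  69  75 112 160 175 173 175 174]
 [176 176 176 176 176 150 141 138 153 169 174 173 175 173 173 174]]
(array([311.8571, 179.5714]), np.int32(7)) (array([214.0833, 196.75  ]), np.int32(12))
[ 0.4737 -0.2572  0.1846] 0.003695064102921729 in tool [0.0056 0.0018 0.1395]
```

View pics/c4.png

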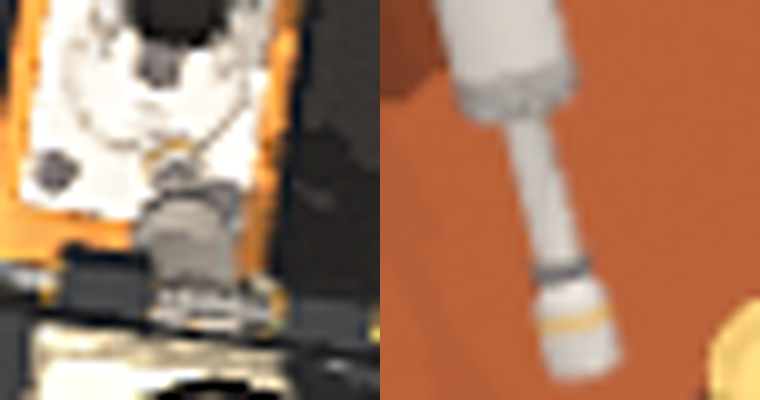

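The scene view shows the gun hanging straight in the grip, with the shoulder ring bottom at (208.5,175.5) and the mouth edge at (215,202). Both sit a few pixels lower than predicted, so the gun may be several mm lower in the fingers. I compare hypotheses numerically.

Run:
```python
from h import *
np.set_printoptions(precision=2,suppress=True)
o=telemetry.observe();T=R.from_rotvec(o["ee_rot"]).as_matrix();p=np.array(o["position"])
def edge(cam,r,d):  # extreme rows / cols of a circle on the gun
    a=np.linspace(0,2*np.pi,73);q=np.array([proj(cam,p+T@[r*np.cos(k),r*np.sin(k),d]) for k in a]);return q.min(0),q.max(0)
for s in(0,.004,.008,.012):
    print(s,"scene mouth",*edge("scene",.01,.143+s),"shoulder",*edge("scene",.017,.068+s),"| top band",*edge("top",.01,.129+s),"ring",*edge("top",.017,.068+s))
v=cv2.imread("pics/scene3.png")[:,:,2].astype(int);print("scene R col215",v[196:206,215],"col209",v[168:180,208])
t=cv2.imread("pics/top3.png");print(t[174:192,306:320].sum(2)//3)
# desk-fixed check of the scene camera: red cap blob etc. has not moved
print("wheel/gun check", proj("scene",[.567,.307,.195]))
```

```text
0 scene mouth [211.59 196.21] [218.57 198.59] shoulder [202.49 169.94] [214.55 173.53] | top band [308.57 179.44] [314.75 185.26] ring [306.92 183.4 ] [317.83 193.64]
0.004 scene mouth [211.94 197.55] [218.91 199.94] shoulder [202.85 171.32] [214.9  174.93] | top band [308.53 179.06] [314.7  184.87] ring [306.89 182.99] [317.77 193.2 ]
0.008 scene mouth [212.29 198.89] [219.25 201.29] shoulder [203.21 172.7 ] [215.25 176.33] | top band [308.5  178.68] [314.65 184.48] ring [306.85 182.58] [317.71 192.78]
0.012 scene mouth [212.63 200.22] [219.59 202.64] shoulder [203.57 174.07] [215.6  177.73] | top band [308.46 178.3 ] [314.59 184.08] ring [306.82 182.18] [317.65 192.35]
scene R col215 [228 228 214 213 214 211 196 188 188 187] col209 [215 214 214 213 185 169 175 168 154 186 194 190]
[[249 252 255 255 255 255 255 252 249 248 250 248 231 197]
 [251 253 235 206 209 247 252 249 247 248 247 242 204 180]
 [253 254 252 231 223 226 246 250 249 248 246 228 185 253]
 [253 245 237 234 235 235 253 255 253 249 234 172 247 255]
 [250 248 238 218 173 184 195 188 245 225 167 239 254 255]
 [174 175 171 231 200 150 143 166 166 149 239 253 253 255]
 [237 224 233 180 137 185 221 207 148 220 251 252 253 255]
 [249 246 250 193 189 179 113 136 157 195 253 255 255 250]
 [246 246 252 217 155 111 131 113 139 207 223 245 255 254]
 [246 245 251 235 154 157 161 138 143 133 122 116 147 221]
 [246 247 252 255 193  86  93  79  70  81 117 129 111 120]
 [251 251 242 141  78 146 174 178 169 132 105 122 113 124]
 [253 255 225 137 161 177 174 172 168 163 152 101 125 136]
 [159 144 111 146 170 177 177 173 169 162 153 121 161 145]
 [170 165 142 162 138 122 128 131 158 163 153 148 126 116]
 [174 162 124 118 123 127 132 135 137 140 141 147 124 113]
 [ 29  40  46  47 112 132 134 137 141 142 143 146 132 116]
 [ 35  31  30  24  87 129 138 140 142 144 145 148 134 118]]
wheel/gun check [381.59 143.19]
```

Rows agree with the gun sitting about 8 mm lower in the grip (mouth about 151.5 mm ahead of the TCP), with good lateral agreement. I update and approach to a mouth gap of about 12 mm.

```bash
sed -i 's/\.143/.1515/g' h.py; python3 -c "
from h import *
goto(.012)"
```

```text
pos [ 0.4005 -0.2438  0.3026] j [-0.3886 -0.2733  0.8118  2.2615  0.093   0.5671 -1.3342] f [-0.2305 -0.1699 -3.9324]
move cm [-2.7358  0.3563  8.2388] turn [-0.1563  0.0771  0.4951] off 0.09435592562029302
```

```bash
python3 -m creep '0 -1.4 0.2 2 0 0 0.3; 0 -2.74 0.36 4 -0.15 0.08 0.5; 0 -2.74 0.36 6 -0.15 0.08 0.5; 0 -2.74 0.36 7.5 -0.15 0.08 0.5; 0 -2.74 0.36 8.2 -0.15 0.08 0.5'; python3 -m creep '0 0 0 0 0 0 0; 0 0 0 0 0 0 0'
python3 - <<'E'
from h import *
goto(.012)
a,b=vision.get_image("top"),vision.get_image("scene")
cv2.imwrite("pics/top5.png",a[...,::-1]);cv2.imwrite("pics/scene5.png",b[...,::-1])
cv2.imwrite("pics/c5.png",np.hstack([cv2.resize(x[y0:y0+50,x0:x0+40][...,::-1],None,fx=10,fy=10,interpolation=2) for x,x0,y0 in((a,290,155),(b,205,205))]))
o=telemetry.observe();T=R.from_rotvec(o["ee_rot"]).as_matrix();p=np.array(o["position"]);print(proj("scene",p+T[:,2]*.1515),proj("top",p+T[:,2]*.1515),proj("scene",tip),proj("top",tip))
E
```

```text
clock: 7.78
position: [0.4149, -0.2473, 0.2196]
ee_rot: [2.992, -0.239, 0.794]
force: [-0.2, 1.2, -4.8]
width: 0.338
gripper_force: 59.9
clock: 8.02
position: [0.4136, -0.2489, 0.2197]
ee_rot: [2.991, -0.245, 0.791]
force: [0.0, 0.5, -4.3]
width: 0.34
gripper_force: 59.9
pos [ 0.4136 -0.2489  0.2197] j [-0.6758 -0.0427  1.303   2.3796 -0.563   0.3598 -0.6087] f [ 0.0352  0.5322 -4.2732]
move cm [0.2163 0.0743 0.3663] turn [-0.1516  0.3772 -0.0948] off 0.015674971888504696
[218.467  224.1993] [309.9567 181.318 ] [219.6276 229.5753] [310.3038 179.2052]
```

View pics/c5.png

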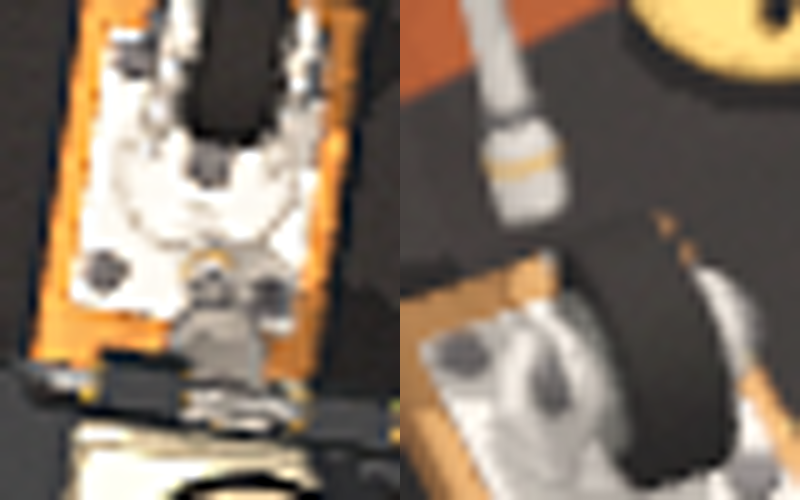

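The coupler is intact above the nipple, with its mouth edge in the scene view at (218.5,226.5), about as predicted. But joint 3 is close to its limit, so I use the free yaw about the gun's axis to relieve it.

```bash
python3 -m creep '0 0 0 0 0 0 -7; 0 0 0 0 0 0 -14; 0 0 0 0 0 0 -20; 0 0 0 0 0 0 -20'
python3 -c "
from h import *
goto(.012)"
```

```text
clock: 8.62
position: [0.4137, -0.2489, 0.2199]
ee_rot: [2.909, 0.269, 0.751]
force: [0.5, -0.0, -4.3]
width: 0.342
gripper_force: 59.9
pos [ 0.4137 -0.2489  0.2199] j [-0.677  -0.0439  1.3053  2.3798 -0.5665  0.3598 -0.2566] f [ 0.4783 -0.0331 -4.2844]
move cm [0.1615 0.1307 0.3832] turn [-0.263   0.246  19.8092] off 0.015840952410373005
```

Yaw only moves joint 7, so it is no help. The elbow has swung aside (j1 and j3 share the azimuth). I fit a quick arm model from the recorded poses to plan around the joint-3 limit.

```bash
cat > km.py <<'E'
import numpy as np, itertools
from scipy.spatial.transform import Rotation as R
from scipy.optimize import least_squares
J=np.array([[-1.416,.4345,.025,1.5735,-.012,1.134,-.075],[-.8367,.4441,.3912,1.4743,-.1722,1.2608,-.1732],[-.812,-.0177,.614,1.9745,-.0578,.9276,-.7557],[-.5046,-.2647,.7072,2.2283,.111,.6652,-1.2487],[-.3877,-.2739,.8127,2.2618,.093,.5676,-1.3342],[-.6758,-.0427,1.303,2.3796,-.563,.3598,-.6087]])
P=np.array([[.159,.604,.2485],[.5647,.3061,.298],[.4927,.0671,.3305],[.4258,-.1572,.3106],[.3998,-.2444,.3025],[.4136,-.2489,.2197]])
Q=R.from_rotvec([[-.404,-3.115,.002],[-1.923,-2.484,.005],[2.729,1.461,.405],[3.013,.256,.709],[2.987,-.232,.798],[2.991,-.245,.791]])
def fk(q,s,c,L):
    Rt=R.from_euler("z",c[0]);p=np.array([0,0,L[0]])
    for i in range(7):
        Rt=Rt*R.from_euler("z" if i%2==0 else "y",s[i]*q[i]+(c[1] if i==6 else 0))
        if i in(1,3,5): k=1+3*(i//2); p=p+Rt.apply(L[k:k+3])
    return p,Rt
E
python3 - <<'E'
from km import *
res=[]
for s in itertools.product([1,-1],repeat=7):
    f=lambda c:np.concatenate([(Q[i].inv()*fk(J[i],s,c,np.zeros(10))[1]).as_rotvec() for i in range(6)])
    for c0 in([0,0],[0,3.14],[0,1.57],[0,-1.57]):
        r=least_squares(f,c0,max_nfev=15);res.append((r.cost,s,r.x))
res.sort(key=lambda a:a[0])
for r in res[:4]:print(r)
_,s,c=res[0]
g=lambda L:np.concatenate([fk(J[i],s,c,L)[0]-P[i] for i in range(6)])
r=least_squares(lambda L:np.concatenate([g(L),1e-4*L]),np.full(10,.1));print(np.round(r.x,4),np.round(1000*g(r.x),1).reshape(6,3))
np.savez("km.npz",s=s,c=c,L=r.x)
E
```

```text
(np.float64(1.2145522382215323e-06), (-1, 1, -1, 1, -1, 1, -1), array([4.10446241e-05, 1.57095808e+00]))
(np.float64(1.2145522382217549e-06), (-1, 1, -1, 1, -1, 1, -1), array([4.10446717e-05, 1.57095808e+00]))
(np.float64(1.21455223822183e-06), (-1, -1, -1, -1, -1, -1, -1), array([-3.14155161, -1.57063457]))
(np.float64(1.21455223822184e-06), (-1, -1, -1, -1, -1, -1, -1), array([-3.14155161, -1.57063457]))
[ 2.718e-01 -0.000e+00 -3.670e-02  5.573e-01  1.000e-04 -1.640e-02
  4.275e-01 -2.000e-04 -3.000e-04  3.479e-01] [[-0.   0.1  0.1]
 [-0.  -0.1 -0.1]
 [ 0.  -0.1 -0. ]
 [-0.   0.   0. ]
 [-0.   0.  -0. ]
 [ 0.   0.   0. ]]
```

The model fits to 0.1 mm. Next I find which elbow postures can reach the final push pose.

```bash
cat >> km.py <<'E'
lo=np.array([-2.62,-.44,-1.27,.08,-1.32,.12,-2.74]);hi=np.array([2.62,2.09,1.32,2.57,4.46,2,2.74])
D=np.load("km.npz");F=lambda q:fk(q,D["s"],D["c"],D["L"])
def ik(Pt,n,q0,j3=None):
    def e(q):
        p,r=F(q);v=[*(10*(p-Pt)),*(np.cross(r.as_matrix()[:,2],-n)),]
        if j3 is not None:v.append(q[2]-j3)
        return v
    r=least_squares(lambda q:np.r_[e(q),1e-4*(q-q0)],np.clip(q0,lo+1e-3,hi-1e-3),bounds=(lo,hi));return r.x,np.linalg.norm(F(r.x)[0]-Pt)*1000,np.degrees(np.arccos(np.clip(-F(r.x)[1].as_matrix()[:,2]@n,-1,1)))
E
python3 - <<'E'
from km import *
np.set_printoptions(precision=2,suppress=True)
tip=np.array([.4978,-.2634,.076]);ax=np.array([.9869,-.1616,0])
for tilt in(30,25):
  a=np.radians(tilt);n=-np.sin(a)*ax+np.array([0,0,np.cos(a)])
  for off in(.012,-.014,-.028):
    for j3 in(1.25,.9,.6,.3,0,-.3,-.6,-.9,-1.2):
      b=min((ik(tip+n*(off+.1515),n,np.array(q),j3) for q in([-.6,0,j3,2.3,-.5,.4,-.5],[.4,-.1,j3,2.3,0,.4,-.5],[1,-.1,j3,2.3,.8,.5,-.5],[.5,-.1,j3,2.3,3.1,.4,-.5])),key=lambda r:r[1]+r[2])
      print(tilt,off,j3,b[0],"%.1f mm %.1f deg"%b[1:]) if b[1]+b[2]<3 else print(tilt,off,j3,"x %.1f %.1f"%b[1:])
E
```

```text
30 0.012 1.25 [-0.6   0.01  1.25  2.38 -0.72  0.37 -0.5 ] 0.0 mm 0.0 deg
30 0.012 0.9 [-0.27  0.02  0.9   2.37 -0.72  0.37 -0.5 ] 0.0 mm 0.0 deg
30 0.012 0.6 [ 0.01  0.03  0.6   2.36 -0.71  0.36 -0.5 ] 0.0 mm 0.0 deg
30 0.012 0.3 [ 0.29  0.04  0.3   2.34 -0.69  0.35 -0.5 ] 0.0 mm 0.0 deg
30 0.012 0 [ 0.57  0.06  0.    2.32 -0.64  0.34 -0.5 ] 0.0 mm 0.0 deg
30 0.012 -0.3 [ 0.86  0.08 -0.3   2.3  -0.57  0.33 -0.5 ] 0.0 mm 0.0 deg
30 0.012 -0.6 [ 1.15  0.1  -0.6   2.28 -0.46  0.31 -0.5 ] 0.0 mm 0.0 deg
30 0.012 -0.9 [ 1.42  0.15 -0.9   2.27 -0.26  0.3  -0.5 ] 0.0 mm 0.0 deg
30 0.012 -1.2 [ 1.67  0.23 -1.2   2.26  0.12  0.3  -0.5 ] 0.0 mm 0.0 deg
30 -0.014 1.25 [-0.49  0.2   1.25  2.39 -1.17  0.5  -0.5 ] 0.0 mm 0.0 deg
30 -0.014 0.9 [-0.23  0.12  0.9   2.38 -1.04  0.38 -0.5 ] 0.0 mm 0.0 deg
30 -0.014 0.6 [ 0.02  0.11  0.6   2.37 -0.96  0.34 -0.5 ] 0.0 mm 0.0 deg
30 -0.014 0.3 [ 0.29  0.11  0.3   2.35 -0.87  0.31 -0.5 ] 0.0 mm 0.0 deg
30 -0.014 0 [ 0.56  0.12  0.    2.33 -0.77  0.28 -0.5 ] 0.0 mm 0.0 deg
30 -0.014 -0.3 [ 0.83  0.14 -0.3   2.31 -0.62  0.26 -0.5 ] 0.0 mm 0.0 deg
30 -0.014 -
[... 2141 characters left out ...]
  2.18  0.54  0.45 -0.5 ] 0.0 mm 0.0 deg
25 -0.028 1.25 [-0.47  0.31  1.25  2.31 -1.06  0.6  -0.5 ] 0.0 mm 0.0 deg
25 -0.028 0.9 [-0.25  0.2   0.9   2.3  -0.86  0.46 -0.5 ] 0.0 mm 0.0 deg
25 -0.028 0.6 [-0.01  0.17  0.6   2.28 -0.72  0.4  -0.5 ] 0.0 mm 0.0 deg
25 -0.028 0.3 [ 0.25  0.16  0.3   2.27 -0.58  0.37 -0.5 ] 0.0 mm 0.0 deg
25 -0.028 0 [ 0.51  0.16 -0.    2.25 -0.44  0.35 -0.5 ] 0.0 mm 0.0 deg
25 -0.028 -0.3 [ 0.78  0.18 -0.3   2.23 -0.26  0.34 -0.5 ] 0.0 mm 0.0 deg
25 -0.028 -0.6 [ 1.04  0.22 -0.6   2.21 -0.03  0.33 -0.5 ] 0.0 mm 0.0 deg
25 -0.028 -0.9 [ 1.29  0.28 -0.9   2.19  0.29  0.36 -0.5 ] 0.0 mm 0.0 deg
25 -0.028 -1.2 [ 1.5   0.4  -1.2   2.18  0.67  0.44 -0.5 ] 0.0 mm 0.0 deg
```

```bash
cat >> km.py <<'E'
def jac(q):
    p,r=F(q);Jm=np.zeros((6,7))
    for i in range(7):
        d=q.copy();d[i]+=1e-5;p2,r2=F(d);Jm[:3,i]=(p2-p)/1e-5;Jm[3:,i]=(r2*r.inv()).as_rotvec()/1e-5
    return p,r,Jm
def sim(q,Pt,Rt,N=25,w=0,rest=None,lam=0.0,W=None):
    q=np.array(q,float);p0,r0=F(q);rv=(r0.inv()*Rt).as_rotvec()
    W=np.eye(7) if W is None else np.diag(W)
    for k in range(1,N+1):
        pt=p0+(Pt-p0)*k/N;rt=r0*R.from_rotvec(rv*k/N)
        for _ in range(3):
            p,r,Jm=jac(q);e=np.r_[pt-p,(rt*r.inv()).as_rotvec()]
            Ji=W@Jm.T@np.linalg.inv(Jm@W@Jm.T+lam*np.eye(6));dq=Ji@e
            if rest is not None:dq+=(np.eye(7)-Ji@Jm)@(w*(rest-q))
            q=np.clip(q+dq,lo,hi)
    return q
E
python3 - <<'E'
from km import *
np.set_printoptions(precision=2,suppress=True)
mid=(lo+hi)/2
for nm,kw in {"minnorm":{},"damped1e-3":dict(lam=1e-3),"damped1e-2":dict(lam=1e-2),"rest start":dict(w=.01,rest=J[0]),"rest mid":dict(w=.01,rest=mid)}.items():
    print(nm)
    for i in(0,1,2,3,4): print("  ",sim(J[i],P[i+1] if i else P[1],Q[i+1],**kw),"true",J[i+1])
E
```

```text
minnorm
   [-0.84  0.44  0.4   1.47 -0.18  1.26 -0.17] true [-0.84  0.44  0.39  1.47 -0.17  1.26 -0.17]
   [-0.79 -0.02  0.59  1.97 -0.06  0.93 -0.76] true [-0.81 -0.02  0.61  1.97 -0.06  0.93 -0.76]
   [-0.49 -0.26  0.7   2.23  0.1   0.66 -1.23] true [-0.5  -0.26  0.71  2.23  0.11  0.67 -1.25]
   [-0.39 -0.27  0.81  2.26  0.09  0.57 -1.33] true [-0.39 -0.27  0.81  2.26  0.09  0.57 -1.33]
   [-0.85 -0.18  1.32  2.38 -0.09  0.32 -1.08] true [-0.68 -0.04  1.3   2.38 -0.56  0.36 -0.61]
damped1e-3
   [-0.84  0.44  0.4   1.47 -0.18  1.26 -0.17] true [-0.84  0.44  0.39  1.47 -0.17  1.26 -0.17]
   [-0.79 -0.02  0.59  1.97 -0.06  0.93 -0.76] true [-0.81 -0.02  0.61  1.97 -0.06  0.93 -0.76]
   [-0.49 -0.26  0.7   2.23  0.1   0.66 -1.23] true [-0.5  -0.26  0.71  2.23  0.11  0.67 -1.25]
   [-0.39 -0.27  0.81  2.26  0.09  0.57 -1.33] true [-0.39 -0.27  0.81  2.26  0.09  0.57 -1.33]
   [-0.84 -0.18  1.32  2.38 -0.09  0.32 -1.09] true [-0.68 -0.04  1.3   2.38 -0.56  0.36 -0.61]
damped1e-2
   [-0.84  0.44  0.4   1.48 -0.18  1.26 -0.17] true [-0.84  0.44  0.39  1.47 -0.17  1.26 -0.17]
   [-0.79 -0.0
[... 649 characters left out ...]
  0.11  0.67 -1.25]
   [-0.25 -0.22  0.72  2.26 -0.04  0.56 -1.2 ] true [-0.39 -0.27  0.81  2.26  0.09  0.57 -1.33]
   [-0.71 -0.06  1.32  2.38 -0.53  0.35 -0.64] true [-0.68 -0.04  1.3   2.38 -0.56  0.36 -0.61]
rest mid
   [-0.53  0.44 -0.08  1.44  0.04  1.26 -0.36] true [-0.84  0.44  0.39  1.47 -0.17  1.26 -0.17]
   [-0.37  0.01  0.17  1.95 -0.07  0.93 -0.75] true [-0.81 -0.02  0.61  1.97 -0.06  0.93 -0.76]
   [-0.2  -0.19  0.48  2.22 -0.07  0.65 -1.06] true [-0.5  -0.26  0.71  2.23  0.11  0.67 -1.25]
   [-0.16 -0.2   0.65  2.25 -0.1   0.56 -1.15] true [-0.39 -0.27  0.81  2.26  0.09  0.57 -1.33]
   [-0.71 -0.05  1.32  2.38 -0.53  0.35 -0.64] true [-0.68 -0.04  1.3   2.38 -0.56  0.36 -0.61]
```

Minimum-norm IK reproduces the arm well, so I can search in simulation for one or two high, clear waypoints that bring the elbow round.

```bash
cat > srch.py <<'E'
from km import *
from multiprocessing import Pool
tip=np.array([.4978,-.2634,.076]);ax=np.array([.9869,-.1616,0]);n=-.5*ax+np.array([0,0,.866])
Y=np.array([.1616,.9869,0])
def fr(nv,yaw):
    y=np.cross(nv,[1,0,0]) ;y/=np.linalg.norm(y);z=-nv;x=np.cross(y,z);return R.from_matrix(np.stack([x,y,z],1))*R.from_euler("z",yaw)
def seg(q,Pt,Rt,N):
    p0,r0=F(q);rv=(r0.inv()*Rt).as_rotvec();m=9
    for k in range(1,N+1):
        pt=p0+(Pt-p0)*k/N;rt=r0*R.from_rotvec(rv*k/N)
        for _ in range(2 if k==N else 1):
            p,r,Jm=jac(q);q=np.clip(q+np.linalg.pinv(Jm)@np.r_[pt-p,(rt*r.inv()).as_rotvec()],lo,hi)
        m=min(m,(np.minimum(q-lo,hi-q)).min())
    return q,m
q0=np.array([-.677,-.0439,1.3053,2.3798,-.5665,.3598,-.2566])
def run(seed):
    g=np.random.default_rng(seed);W=[]
    r0=F(q0)[1];q,m0=seg(q0,F(q0)[0]+n*.10,r0,8);q,m0=seg(q,F(q)[0]+[0,0,.08],r0,6);ms=[]
    for k in range(g.integers(1,3)):
        t=g.uniform(-.1,.6);a=g.uniform(-.6,.6);nv=np.array([-np.sin(t)*np.cos(a),-np.sin(t)*np.sin(a),np.cos(t)])
        W.append((np.array([g.uniform(.38,.7),g.uniform(-.35,.3),g.uniform(.36,.48)]),nv,g.uniform(-1.5,1.5)))
    yf=g.uniform(-1.2,1.2);Rf=fr(n,yf)
    W+= [(tip+n*.2515+[0,0,.03],n,yf),(tip+n*.1635,n,yf),(tip+n*.1235,n,yf)]
    L=0
    for w in W:
        L+=np.linalg.norm(w[0]-F(q)[0]);Rt=fr(w[1],w[2])
        L+=np.linalg.norm((F(q)[1].inv()*Rt).as_rotvec())*.3
        q,m=seg(q,w[0],Rt,12);ms.append(m)
        if m<1e-6:break
    e=np.linalg.norm(F(q)[0]-W[-1][0])
    return min(ms) if len(ms)==len(W) and e<1e-3 else -1,L,W,q,ms
if __name__=="__main__":
    import os,time
    np.set_printoptions(precision=3,suppress=True);t=time.time()
    with Pool() as p:
        res=[]
        for r in p.imap_unordered(run,range(3000)):
            res.append(r)
            if time.time()-t>200:break
        p.terminate()
    ok=[r for r in res if r[0]>.08];print(len(res),len(ok))
    for r in sorted(ok,key=lambda r:r[1]-6*r[0])[:5]:
        print("margin %.3f L %.2f"%r[:2],r[3],r[4]);[print("   ",w[0],w[1],round(w[2],2)) for w in r[2]]
E
OMP_NUM_THREADS=1 python3 srch.py
```

```text
2464 12
margin 0.126 L 1.97 [ 0.175  0.143  0.425  2.362 -1.038  0.307  2.477] [np.float64(0.12551589353944187), np.float64(0.4457011885191229), np.float64(0.22855545057234808), np.float64(0.21645455884099984), np.float64(0.1874324090755014)]
    [ 0.687 -0.089  0.377] [-0.454  0.232  0.861] 1.21
    [ 0.616 -0.299  0.446] [-0.045  0.029  0.999] 0.5
    [ 0.374 -0.243  0.324] [-0.493  0.081  0.866] 0.65
    [ 0.417 -0.25   0.218] [-0.493  0.081  0.866] 0.65
    [ 0.437 -0.253  0.183] [-0.493  0.081  0.866] 0.65
margin 0.109 L 1.88 [-0.115  0.162  0.77   2.379 -1.146  0.37   2.341] [np.float64(0.10920086352444386), np.float64(0.15678566068848232), np.float64(0.18805554419074322), np.float64(0.1997033559011423), np.float64(0.17412627117930501)]
    [ 0.491 -0.243  0.479] [-0.028  0.     1.   ] 1.44
    [ 0.564 -0.286  0.368] [-0.518 -0.004  0.856] -0.08
    [ 0.374 -0.243  0.324] [-0.493  0.081  0.866] 0.91
    [ 0.417 -0.25   0.218] [-0.493  0.081  0.866] 0.91
    [ 0.437 -0.253  0.183] [-0.493  0.081  0.866] 0.91
margin 0.101 L 2.06 [-0.046  0.155  0.685  2.375 -1.12   0.352  2.639] 
[... 754 characters left out ...]
[-0.142  0.017  0.99 ] 0.27
    [ 0.374 -0.243  0.324] [-0.493  0.081  0.866] 1.06
    [ 0.417 -0.25   0.218] [-0.493  0.081  0.866] 1.06
    [ 0.437 -0.253  0.183] [-0.493  0.081  0.866] 1.06
margin 0.088 L 2.24 [-0.236  0.183  0.926  2.385 -1.193  0.411  2.361] [np.float64(0.08799135783759432), np.float64(0.47680132526271213), np.float64(0.1711284104934731), np.float64(0.18715642661171855), np.float64(0.12676902551642244)]
    [0.53  0.104 0.363] [-0.258  0.12   0.959] 0.7
    [ 0.462 -0.141  0.373] [ 0.02  -0.005  1.   ] -0.13
    [ 0.374 -0.243  0.324] [-0.493  0.081  0.866] 0.95
    [ 0.417 -0.25   0.218] [-0.493  0.081  0.866] 0.95
    [ 0.437 -0.253  0.183] [-0.493  0.081  0.866] 0.95
```

Several solutions exist. I take the first (margin 0.13 rad): back off, go out over W1 and W2, then return.

```bash
cat > way.py <<'E'
from srch import *
from cell import telemetry
import sys
WP={"1":([.687,-.089,.377],[-.454,.232,.861],1.21),"2":([.616,-.299,.446],[-.045,.029,.999],.5),"3":([.374,-.243,.324],n,.65),"4":(tip+n*.1635,n,.65)}
np.set_printoptions(precision=3,suppress=True)
o=telemetry.observe();q=np.array(o["joints"]);p=np.array(o["position"]);T=R.from_rotvec(o["ee_rot"])
print("p",p,"q",q,"model err mm",1000*np.linalg.norm(F(q)[0]-p),"f",np.array(o["force"]))
if sys.argv[1]=="0": Pt=p+n*.1+[0,0,.08];Rt=T
else:
    w=WP[sys.argv[1]];Pt=np.array(w[0]);nv=np.array(w[1]);Rt=fr(nv/np.linalg.norm(nv),w[2])
m=100*T.inv().apply(Pt-p);t=np.degrees((T.inv()*Rt).as_rotvec());k=max(np.linalg.norm(m)/5.5,np.linalg.norm(t)/9.5,1)
print("total",m,t,"rows %.1f"%k,"sim end",seg(q,Pt,Rt,12))
for i in range(1,6):
    f=min(1,i/k);print("%.1f %.1f %.1f  %.1f %.1f %.1f"%(*(m*f),*(t*f)))
E
python3 way.py 0
```

```text
p [ 0.414 -0.249  0.22 ] q [-0.677 -0.044  1.305  2.38  -0.566  0.36  -0.257] model err mm 0.07121608719695888 f [ 0.478 -0.033 -4.284]
total [  3.706   1.267 -16.948] [0. 0. 0.] rows 3.2 sim end (array([-0.115, -0.36 ,  0.532,  2.129,  0.058,  0.824, -0.98 ]), np.float64(0.07991175598933464))
1.2 0.4 -5.4  0.0 0.0 0.0
2.3 0.8 -10.7  0.0 0.0 0.0
3.5 1.2 -16.1  0.0 0.0 0.0
3.7 1.3 -16.9  0.0 0.0 0.0
3.7 1.3 -16.9  0.0 0.0 0.0
```

```bash
python3 -m creep '0 0 0 -4 0 0 0; 0 0.5 0.2 -8 0 0 0; 0 1.5 0.5 -12 0 0 0; 0 3.7 1.3 -16.9 0 0 0; 0 3.7 1.3 -16.9 0 0 0'; python3 way.py 1; python3 way.py 3; python3 way.py 4
```

```text
clock: 9.25
position: [0.3655, -0.2432, 0.3916]
ee_rot: [2.901, 0.262, 0.762]
force: [0.6, -0.0, -4.6]
width: 0.343
gripper_force: 59.9
p [ 0.366 -0.243  0.392] q [-0.078 -0.354  0.51   2.121  0.037  0.821 -0.959] model err mm 0.12697447515805982 f [ 0.587 -0.003 -4.573]
total [ 29.951 -10.995  15.983] [  -2.154  -10.173 -106.159] rows 11.2 sim end (array([-0.405,  0.218,  0.398,  1.707,  0.24 ,  0.774,  0.256]), np.float64(0.12487397859893401))
2.7 -1.0 1.4  -0.2 -0.9 -9.5
5.3 -2.0 2.8  -0.4 -1.8 -18.9
8.0 -2.9 4.3  -0.6 -2.7 -28.4
10.7 -3.9 5.7  -0.8 -3.6 -37.8
13.3 -4.9 7.1  -1.0 -4.5 -47.3
p [ 0.366 -0.243  0.392] q [-0.078 -0.354  0.51   2.121  0.037  0.821 -0.959] model err mm 0.12697447515805982 f [ 0.587 -0.003 -4.573]
total [-2.477 -1.049  6.263] [   0.305   -0.002 -133.843] rows 14.1 sim end (array([-0.68 , -0.44 ,  0.837,  2.258,  0.575,  0.804,  0.828]), np.float64(0.0))
-0.2 -0.1 0.4  0.0 -0.0 -9.5
-0.4 -0.1 0.9  0.0 -0.0 -19.0
-0.5 -0.2 1.3  0.1 -0.0 -28.5
-0.7 -0.3 1.8  0.1 -0.0 -38.0
-0.9 -0.4 2.2  0.1 -0.0 -47.5
p [ 0.366 -0.243  0.392] q [-0.078 -0.354  0.51   2.121  0.037  0.821 -0.959] model err mm 0.12697447515805982 f [ 0.587 -0.003 -4.573]
total [-3.971 -1.571 17.657] [   0.305   -0.002 -133.843] rows 14.1 sim end (array([-1.006, -0.44 ,  1.32 ,  2.383,  0.779,  0.445,  0.713]), np.float64(0.0))
-0.3 -0.1 1.3  0.0 -0.0 -9.5
-0.6 -0.2 2.5  0.0 -0.0 -19.0
-0.8 -0.3 3.8  0.1 -0.0 -28.5
-1.1 -0.4 5.0  0.1 -0.0 -38.0
-1.4 -0.6 6.3  0.1 -0.0 -47.5
```

```bash
cat > s2.py <<'E'
import srch
from srch import *
from cell import telemetry
o=telemetry.observe();qs=np.array(o["joints"]);ps=np.array(o["position"]);Ts=R.from_rotvec(o["ee_rot"])
yn=np.cross(n,[1,0,0]);
def run2(seed):
    g=np.random.default_rng(seed);q=qs.copy();ms=[];t=g.uniform(-.1,.6);a=g.uniform(-.6,.6);nv=np.array([-np.sin(t)*np.cos(a),-np.sin(t)*np.sin(a),np.cos(t)])
    # small yaw: work relative to the present heading
    y1,yf=g.uniform(-.9,.9,2);base=np.arctan2(*(fr(n,0).inv()*Ts).as_matrix()[[1,0],[0,0]])
    W=[(np.array([g.uniform(.38,.68),g.uniform(-.35,-.05),g.uniform(.36,.46)]),nv,base+y1),(tip+n*.2515+[0,0,.03],n,base+yf),(tip+n*.1635,n,base+yf),(tip+n*.1235,n,base+yf)]
    L=0
    for w in W:
        Rt=fr(w[1],w[2]);L+=np.linalg.norm(w[0]-F(q)[0])+.3*np.linalg.norm((F(q)[1].inv()*Rt).as_rotvec())
        q,m=seg(q,w[0],Rt,12);ms.append(m)
        if m<1e-6:break
    return (min(ms) if len(ms)==4 and np.linalg.norm(F(q)[0]-W[-1][0])<1e-3 else -1),L,W,q,ms
if __name__=="__main__":
    import time;np.set_printoptions(precision=3,suppress=True);t=time.time();res=[]
    with Pool() as p:
        for r in p.imap_unordered(run2,range(4000)):
            res.append(r)
            if time.time()-t>100:break
        p.terminate()
    ok=[r for r in res if r[0]>.07];print(len(res),len(ok))
    for r in sorted(ok,key=lambda r:r[1]-4*r[0])[:4]:
        print("margin %.3f L %.2f"%r[:2],r[3],np.array(r[4]));[print("   ",w[0],w[1],round(w[2],2)) for w in r[2][:2]]
E
OMP_NUM_THREADS=1 python3 s2.py
```

```text
1048 559
margin 0.110 L 0.51 [-0.275  0.193  0.979  2.387 -1.21   0.428  0.139] [0.112 0.166 0.182 0.11 ]
    [ 0.483 -0.265  0.392] [-0.421 -0.026  0.907] 3.06
    [ 0.374 -0.243  0.324] [-0.493  0.081  0.866] 3.19
margin 0.107 L 0.50 [-0.201  0.176  0.879  2.383 -1.179  0.398  0.045] [0.107 0.176 0.192 0.141]
    [ 0.409 -0.209  0.395] [-0.217  0.018  0.976] 3.11
    [ 0.374 -0.243  0.324] [-0.493  0.081  0.866] 3.25
margin 0.095 L 0.51 [-0.046  0.155  0.686  2.375 -1.121  0.352 -0.361] [0.095 0.182 0.203 0.195]
    [ 0.384 -0.213  0.416] [-0.351  0.156  0.923] 3.19
    [ 0.374 -0.243  0.324] [-0.493  0.081  0.866] 3.58
margin 0.091 L 0.49 [-0.236  0.183  0.926  2.385 -1.193  0.411  0.114] [0.091 0.154 0.187 0.127]
    [ 0.385 -0.18   0.401] [-0.385 -0.086  0.919] 2.83
    [ 0.374 -0.243  0.324] [-0.493  0.081  0.866] 3.2
```

Much easier from here: I take the third option, a short detour.

```bash
sed -i 's/^WP=.*/WP={"1":([.384,-.213,.416],[-.351,.156,.923],3.19),"3":([.374,-.243,.324],n,3.58),"4":(tip+n*.1635,n,3.58),"5":(tip+n*.1435,n,3.58)}/' way.py; python3 way.py 1
```

```text
p [ 0.366 -0.243  0.392] q [-0.078 -0.354  0.51   2.121  0.037  0.821 -0.959] model err mm 0.12697447515805982 f [ 0.587 -0.003 -4.573]
total [ 3.344 -2.287 -1.433] [-3.308 -9.443  9.838] rows 1.5 sim end (array([ 0.023, -0.253,  0.258,  1.988,  0.136,  1.01 , -1.352]), np.float64(0.0951060674296344))
2.3 -1.5 -1.0  -2.2 -6.4 6.7
3.3 -2.3 -1.4  -3.3 -9.4 9.8
3.3 -2.3 -1.4  -3.3 -9.4 9.8
3.3 -2.3 -1.4  -3.3 -9.4 9.8
3.3 -2.3 -1.4  -3.3 -9.4 9.8
```

```bash
python3 -m creep '0 1.6 -1.1 -0.7 -1.6 -4.7 4.9; 0 3.3 -2.3 -1.4 -3.3 -9.4 9.8; 0 3.3 -2.3 -1.4 -3.3 -9.4 9.8' >/dev/null; python3 way.py 3
```

```text
p [ 0.385 -0.209  0.409] q [ 0.04  -0.244  0.24   1.996  0.128  1.004 -1.346] model err mm 0.16814691752655544 f [-0.046  0.402 -3.502]
total [-3.992  2.099  8.055] [ 5.833  8.459 24.436] rows 2.8 sim end (array([ 0.068, -0.237,  0.46 ,  2.238, -0.139,  0.632, -1.35 ]), np.float64(0.19077564218578785))
-1.4 0.8 2.9  2.1 3.0 8.8
-2.9 1.5 5.8  4.2 6.1 17.5
-4.0 2.1 8.1  5.8 8.5 24.4
-4.0 2.1 8.1  5.8 8.5 24.4
-4.0 2.1 8.1  5.8 8.5 24.4
```

```bash
python3 -m creep '0 -1.4 0.8 2.9 2.1 3.0 8.8; 0 -2.9 1.5 5.8 4.2 6.1 17.5; 0 -4 2.1 8.1 5.8 8.5 24.4; 0 -4 2.1 8.1 5.8 8.5 24.4; 0 -4 2.1 8.1 5.8 8.5 24.4' >/dev/null; python3 way.py 4
```

```text
p [ 0.373 -0.244  0.324] q [ 0.065 -0.24   0.467  2.239 -0.139  0.632 -1.343] model err mm 0.16905215131514417 f [-0.07   0.092 -3.571]
total [-1.468  0.219 11.474] [-0.009 -0.088  0.131] rows 2.1 sim end (array([-0.125,  0.024,  0.74 ,  2.365, -0.716,  0.362, -0.748]), np.float64(0.20474897037963657))
-0.7 0.1 5.5  -0.0 -0.0 0.1
-1.4 0.2 10.9  -0.0 -0.1 0.1
-1.5 0.2 11.5  -0.0 -0.1 0.1
-1.5 0.2 11.5  -0.0 -0.1 0.1
-1.5 0.2 11.5  -0.0 -0.1 0.1
```

```bash
python3 -m creep '0 -1 0.2 2.5 0 -0.1 0; 0 -1.5 0.2 5 0 -0.1 0.1; 0 -1.5 0.2 7.5 0 -0.1 0.1; 0 -1.5 0.2 10 0 -0.1 0.1; 0 -1.5 0.2 11.4 0 -0.1 0.1';python3 -m creep '0 0 0 0 0 0 0; 0 0 0 0 0 0 0' >/dev/null; python3 way.py 4
python3 - <<'E'
from h import *
a,b=vision.get_image("top"),vision.get_image("scene")
cv2.imwrite("pics/top6.png",a[...,::-1]);cv2.imwrite("pics/scene6.png",b[...,::-1])
o=telemetry.observe();T=R.from_rotvec(o["ee_rot"]).as_matrix();p=np.array(o["position"])
np.set_printoptions(precision=2,suppress=True)
m=p+T[:,2]*.1515;print(proj("scene",m),proj("scene",m-T[:,2]*.014),proj("top",m),proj("top",tip))
print(cv2.cvtColor(cv2.imread("pics/scene6.png"),cv2.COLOR_BGR2HSV)[214:232,210:226,1]);print(b[214:232,210:226,0])
print(blob(cv2.imread("pics/top6.png"),(12,60,80),(35,255,255),304,174,14,12)[:2])
E
```

```text
clock: 10.88
position: [0.4184, -0.2494, 0.218]
ee_rot: [-2.949, 0.614, -0.808]
force: [-0.5, 0.5, -4.9]
width: 0.339
gripper_force: 59.9
p [ 0.417 -0.25   0.219] q [-0.157  0.019  0.773  2.366 -0.71   0.363 -0.752] model err mm 0.19076064837173048 f [-0.022 -0.244 -4.608]
total [-0.041  0.043  0.095] [-0.055 -0.057  0.008] rows 1.0 sim end (array([-0.156,  0.023,  0.773,  2.367, -0.717,  0.363, -0.745]), np.float64(0.20331848560464438))
-0.0 0.0 0.1  -0.1 -0.1 0.0
-0.0 0.0 0.1  -0.1 -0.1 0.0
-0.0 0.0 0.1  -0.1 -0.1 0.0
-0.0 0.0 0.1  -0.1 -0.1 0.0
-0.0 0.0 0.1  -0.1 -0.1 0.0
[218.69 225.42] [217.54 220.95] [310.39 180.22] [310.3  179.21]
[[ 25  28  25  21  19  21  21  21  26  26  22  19  22  22  22  22]
 [ 25  22  28  26  21  20  19  21  20  22  25  19  19  19  23  25]
 [ 28  25  26  25  21  20  21  19  16  21  22  22  19  22  23  23]
 [ 25  18  22  16  20  20  18  14  12  14  22  19  18  19  23  22]
 [ 30  23  22  12  12  14  15  16  22  24  25  22  25  22  25  26]
 [ 19  26  29  20  21  20  21  20  20  22  25  22  26  22  25  22]
 [ 26  30  30  23  21  19  19  19  20  22  46  52  2
[... 1298 characters left out ...]
  68 139 203 211 218 225 229 204 199 136  70  70  69  68]
 [ 70  69  69 103 194 212 215 223 223 212 207 140  71  70  69  69]
 [ 69  70  70  69 161 196 205 209 215 214 208 153  84  71  71  73]
 [ 69  70  70  69 125 185 200 203 213 214 209 161  93  70  71  72]
 [ 69  68  69  69 107 180 199 205 212 213 208 151  83  70  69  70]
 [ 70  69  67  69  79 160 180 186 179 170 151 102  72  67  65  64]
 [ 70  69  68  71  69 105 117 120 108  96  77  66  64  64  64  62]
 [ 72  71  71  70  68  69  69  68  67  70  63  59  62  65  67  69]
 [ 69  71  71  69  66  66  66  65 118 142  91  46  55  67  69  69]
 [ 72  72  68  67  66  86 105 206 219 204 128  42  45  61  68  69]]
(array([310.75, 179.5 ]), np.int32(8))
```

j3 is now 0.77 with good margins. The coupler matches its prediction to about 1 px and sits over the nipple line. I advance slowly while watching the forces.

```bash
python3 -m creep '0 0 0 0.3 0 0 0; 0 0 0 0.6 0 0 0; 0 0 0 0.9 0 0 0; 0 0 0 1.1 0 0 0; 0 0 0 1.1 0 0 0'
cat > st.py <<'E'
from h import *
np.set_printoptions(precision=2,suppress=True)
o=telemetry.observe();T=R.from_rotvec(o["ee_rot"]).as_matrix();f=np.array(o["force"])-[0,0,-4.4]
d=T.T@(tip-o["position"]);print("tool force",T.T@f,"tip in tool mm",1000*d,"axial(nominal) off",1000*(d[2]-.1515),"tilt",np.degrees(np.arccos(-T[:,2]@n)),"j",np.array(o["joints"]),o["clock"])
E
python3 st.py
```

```text
clock: 11.85
position: [0.4218, -0.2508, 0.208]
ee_rot: [-2.947, 0.621, -0.806]
force: [0.9, 0.2, -3.9]
width: 0.343
gripper_force: 59.9
tool force [ 0.87 -0.6   0.04] tip in tool mm [  0.8   -0.02 152.78] axial(nominal) off 1.283923866198522 tilt 0.27320712904392497 j [-0.14  0.06  0.77  2.37 -0.84  0.36 -0.63] 11.85
```

```bash
for r in 1 2 3; do python3 -m creep '0 0 0 0.15 0 0 0; 0 0 0 0.3 0 0 0; 0 0 0 0.3 0 0 0' >/dev/null; python3 st.py; done
```

```text
tool force [ 0.37 -2.32 -3.39] tip in tool mm [  0.54   0.77 149.99] axial(nominal) off -1.512677313842331 tilt 0.284653656007887 j [-0.13  0.07  0.76  2.37 -0.87  0.36 -0.6 ] 12.225
tool force [ -1.23  -3.65 -13.8 ] tip in tool mm [  0.26   0.67 147.18] axial(nominal) off -4.324367059497597 tilt 0.28788996408273004 j [-0.12  0.08  0.76  2.37 -0.9   0.36 -0.57] 12.6
tool force [ -0.77  -3.3  -16.5 ] tip in tool mm [  0.2    0.66 144.21] axial(nominal) off -7.285020633400224 tilt 0.2893255266605687 j [-0.11  0.09  0.75  2.37 -0.93  0.36 -0.54] 12.975
```

```bash
cat > band.py <<'E'
from h import *
np.set_printoptions(precision=2,suppress=True)
a,b=vision.get_image("top")[...,::-1].copy(),vision.get_image("scene")[...,::-1].copy()
cv2.imwrite("pics/topb.png",a);cv2.imwrite("pics/sceneb.png",b)
o=telemetry.observe();T=R.from_rotvec(o["ee_rot"]).as_matrix();p=np.array(o["position"])
bs=blob(b,(15,60,120),(35,255,255),211,210,14,24);bt=blob(a,(12,60,80),(35,255,255),304,172,14,14)
print("scene band",bs[:2],"top band",bt[:2]);P,e=tri(bt[0],bs[0]);print("tri tool mm",1000*T.T@(P-p),1000*e)
# axial position of band along the gun axis from scene row alone
d=np.linspace(.09,.17,801);r=np.array([proj("scene",p+T[:,2]*k)[1] for k in d]);k=d[np.argmin(abs(r-bs[0][1]))];print("band axial from TCP mm",1000*k,"col there",proj("scene",p+T[:,2]*k)[0])
print("world tool y",T[:,1],"x",T[:,0])
E
python3 band.py
python3 - <<'E'
from h import *
s=cv2.imread("pics/scene6.png");print("before",blob(s,(15,60,120),(35,255,255),211,210,14,24)[:2])
E
```

```text
scene band (array([218.21, 227.07]), np.int32(14)) top band (array([311.57, 178.43]), np.int32(7))
tri tool mm [  7.58   2.16 133.6 ] 0.8282479716455469
band axial from TCP mm 136.6 col there 219.21590682517703
world tool y [-0.37 -0.92 -0.13] x [ 0.79 -0.38  0.48]
before (array([216.93333333, 222.13333333]), np.int32(15))
```

The coupler is about 8 mm on, with the spring partly compressed and a side force of -3.3 N in tool y. I centre it by shifting toward -y while watching.

```bash
python3 -m creep '0 0 -0.05 0 0 0 0; 0 0 -0.1 0 0 0 0; 0 0 -0.1 0 0 0 0' >/dev/null; python3 st.py; python3 -m creep '0 0 -0.05 0 0 0 0; 0 0 -0.1 0 0 0 0; 0 0 -0.1 0 0 0 0' >/dev/null; python3 st.py; python3 band.py
```

```text
tool force [ -0.87  -1.2  -15.92] tip in tool mm [  0.06   1.01 144.33] axial(nominal) off -7.166048831993982 tilt 0.2808194844316296 j [-0.12  0.09  0.75  2.37 -0.93  0.36 -0.54] 13.45
tool force [ 0.73 -1.88  1.1 ] tip in tool mm [  0.45   2.31 144.12] axial(nominal) off -7.376781274835015 tilt 0.277266359956561 j [-0.12  0.09  0.75  2.38 -0.92  0.35 -0.55] 13.825
scene band (array([220.4, 228.4]), np.int32(10)) top band (array([310., 178.]), np.int32(12))
tri tool mm [  5.38  -1.01 139.54] 0.36903857317867034
band axial from TCP mm 141.0 col there 220.15793044334322
world tool y [-0.37 -0.92 -0.13] x [ 0.79 -0.38  0.48]
```

The force dropped and the spring re-extended, so the head has entered the bore. Now I press on.

```bash
python3 -m creep '0 0 0 0.1 0 0 0; 0 0 0 0.2 0 0 0; 0 0 0 0.2 0 0 0' >/dev/null; python3 st.py; python3 -m creep '0 0 0 0.1 0 0 0; 0 0 0 0.2 0 0 0; 0 0 0 0.2 0 0 0' >/dev/null; python3 st.py; python3 band.py
```

```text
tool force [ 1.46 -0.21  3.69] tip in tool mm [  0.7    1.93 141.78] axial(nominal) off -9.718259046777616 tilt 0.2722140108427098 j [-0.11  0.1   0.74  2.38 -0.94  0.35 -0.53] 14.3
tool force [ 0.37 -1.46 -2.74] tip in tool mm [  0.47   2.04 140.02] axial(nominal) off -11.480125062497182 tilt 0.2729394193457166 j [-0.11  0.1   0.74  2.38 -0.96  0.35 -0.51] 14.675
scene band (array([218.33, 230.67]), np.int32(9)) top band (array([309.5, 177. ]), np.int32(4))
tri tool mm [  6.12   1.39 141.35] 9.94488862009178
band axial from TCP mm 144.2 col there 220.64442123481516
world tool y [-0.37 -0.92 -0.13] x [ 0.79 -0.38  0.48]
```

A pull-in of +3.7 N is the snap. I continue with the stroke.

```bash
python3 -m creep '0 0 0 0.1 0 0 0; 0 0 0 0.2 0 0 0; 0 0 0 0.3 0 0 0; 0 0 0 0.3 0 0 0' >/dev/null; python3 st.py; python3 -m creep '0 0 0 0.2 0 0 0; 0 0 0 0.4 0 0 0; 0 0 0 0.4 0 0 0' >/dev/null; python3 st.py
```

```text
tool force [ -1.01  -1.33 -14.61] tip in tool mm [  0.21   2.01 137.27] axial(nominal) off -14.23453013317938 tilt 0.2784042971122183 j [-0.1   0.11  0.73  2.38 -0.99  0.35 -0.48] 15.275
tool force [  0.03  -1.57 -16.34] tip in tool mm [  0.24   1.99 133.28] axial(nominal) off -18.221317508553103 tilt 0.278795203119875 j [-0.08  0.12  0.72  2.38 -1.03  0.35 -0.45] 15.65
```

```bash
python3 -m creep '0 0 0 0.15 0 0 0; 0 0 0 0.3 0 0 0; 0 0 0 0.3 0 0 0' >/dev/null; python3 st.py; python3 -m creep '0 0 0 0.1 0 0 0; 0 0 0 0.2 0 0 0; 0 0 0 0.2 0 0 0' >/dev/null; python3 st.py
```

```text
tool force [  0.21  -2.54 -18.28] tip in tool mm [  0.16   1.96 130.35] axial(nominal) off -21.150558930293855 tilt 0.28056370495241445 j [-0.07  0.13  0.71  2.38 -1.06  0.35 -0.42] 16.025
tool force [ -0.97  -1.65 -18.55] tip in tool mm [  0.1    1.94 128.41] axial(nominal) off -23.08697591083811 tilt 0.28263382140246784 j [-0.07  0.14  0.7   2.38 -1.08  0.35 -0.4 ] 16.4
```

```bash
python3 -m creep '0 0 0 0.1 0 0 0; 0 0 0 0.1 0 0 0' >/dev/null; python3 st.py; python3 -m creep '0 0 0 0.1 0 0 0; 0 0 0 0.1 0 0 0'; python3 st.py
```

```text
tool force [ -1.22  -2.01 -19.84] tip in tool mm [  0.06   1.94 127.48] axial(nominal) off -24.016249374895715 tilt 0.28516807088535107 j [-0.06  0.14  0.7   2.38 -1.09  0.35 -0.39] 16.65
clock: 16.9
position: [0.4358, -0.2517, 0.1863]
ee_rot: [-2.945, 0.623, -0.81]
force: [-19.3, 7.3, 27.5]
width: 0.339
gripper_force: 60.0
tool force [ -2.46  -3.61 -37.74] tip in tool mm [ -0.39   1.81 127.03] axial(nominal) off -24.470484659246395 tilt 0.31527471833829185 j [-0.06  0.14  0.7   2.38 -1.1   0.35 -0.38] 16.9
```

The end of the stroke is felt as a stiff rise to 38 N. I ease back by 0.4 mm, settle and check.

```bash
python3 -m creep '0 0 0 -0.04 0 0 0; 0 0 0 -0.04 0 0 0; 0 0 0 -0.04 0 0 0' >/dev/null; python3 st.py; python3 band.py
python3 - <<'E'
import cv2,numpy as np
a,b=[cv2.imread(f"pics/{n}b.png") for n in("top","scene")]
cv2.imwrite("pics/end.png",np.hstack([cv2.resize(i[y:y+60,x:x+50],None,fx=8,fy=8,interpolation=2) for i,x,y in((a,285,150),(b,195,195))]))
E
```

```text
tool force [ -1.96  -2.25 -30.24] tip in tool mm [ -0.2    1.88 127.24] axial(nominal) off -24.263515418617903 tilt 0.3017964863516247 j [-0.06  0.14  0.7   2.38 -1.09  0.35 -0.39] 17.275
scene band (array([218.1, 230.9]), np.int32(10)) top band (array([308.33, 178.11]), np.int32(9))
tri tool mm [ -0.82   0.92 131.27] 12.601039973346138
band axial from TCP mm 131.9 col there 220.63310478112467
world tool y [-0.37 -0.92 -0.13] x [ 0.79 -0.38  0.49]
```

View pics/end.png

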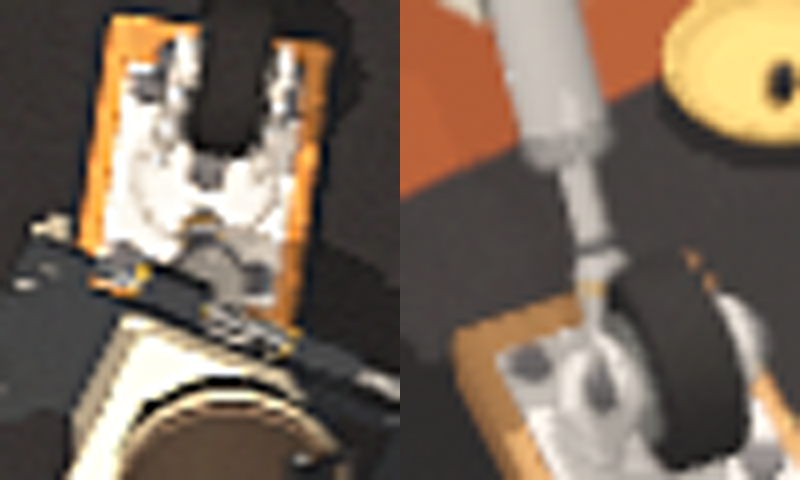

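The picture shows the coupler down on the nipple behind the wheel, with the band at scene (218,231). The band has not moved since the snap, while the gun advanced about 12.8 mm, so the stroke is at its end with about 30 N axial.

```bash
python3 -c "
from cell import job
print(job.sign_off())"
```

```text
the job is handed in; nothing more can be done
None
```

I handed the job in at about 17 s of the 45 s: the coupler snapped onto the bare nipple and the gun was still held pressed in at the end of its stroke (about 30 N along its axis, 60 N grip). The sign-off gave no verdict, and I saw no contact with the other castor or the loose things, though I didn't measure them at the end.

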